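Pack away the craft box after homework

ROBOT

A 6-joint arm with a two-finger parallel gripper is mounted at the origin on the work surface. World frame = base frame: x ahead of the robot, y to its left, z up, the work surface at z = 0. Lengths are in mm, angles in rad, forces in N, time in s.
With the tool pointing down it reaches from about 300 to 750 mm from the base axis. Payload 8.5 kg.
Tool frame: the origin (TCP) lies at the very end of the fingers, on their centre line; the grasp point (between the pads) lies 19 mm behind it; z points along the fingers, y is the line along which they close (so a half turn about z gives the same grasp; the last joint's range is limited). The gripper opens to 88 mm and grips with 3 to 60 N. Pads are 18 mm wide; open, the fingers measure 123 mm over their backs; the gripper's body (75 mm by 187 mm) begins 45 mm behind the grasp point.
Start: joints at [-0.215, 0.381, 1.297, -0, 1.464, -0.215], TCP at [549.982, 0.002, 238.748] pointing down, gripper open.
Joint ranges: [-3.11, 3.11], [-0.89, 2.33], [0.22, 2.48], [-1.42, 4.56], [0.17, 2.85], [-2.88, 2.88]. Speed limits (rad/s): [2.39, 2.39, 3.14, 3.14, 3.14, 3.14].

INTERFACE

Orientations are given as a unit quaternion [x, y, z, w].
In Python, from plant import r gives the robot as it stands.
- The arm moves only by the tool move_arm, never from a script. Its argument "targets" is a list of rows, each an object with "grip": the opening, from 0 (shut) to 1 (fully open); "delta_pos": the shift along the tool's x, y, z each as a share of 10 cm, from -1 to 1, a list of three; "twist": the turn about the tool's z as a share of 60 degrees, from -1 to 1. In form: [{"grip": grip, "delta_pos": [tx, ty, tz], "twist": twist}, ...]. A call has 1 to 5 rows; each row is the pose to reach, as a shift and turn from the pose commanded when the call began, along the tool's axes at that moment; what a row does not reach only later rows make up. A row lasts 1/10 s, in which the tool goes at most 50 mm and 8.59 degrees, less where a joint would pass 70% of its speed; a pose out of reach is approached as far as the arm can. A call with a number of a shift or a turn outside -1 to 1 is refused whole. A call with a gripper value outside its range is refused whole. The fingers move at their own pace and stop on an object; the grip force is fixed at half the most. Time passes only in rows, so rows that repeat a pose let the fingers close. It gives the time, the measured TCP pose, the force, the opening and the grip force at its end, in the units of the state.
- r.get_obs(): the state, without advancing time (a new reading comes with each control period).
- r.get_image(name): name is "scene" or "side" or "wrist"; returns the picture (480x640x3 uint8, blue, green, red); there is no depth.
- r.camera_params(name): a dict with "camera_matrix" (3x3 intrinsics, pixels), "extrinsics" (4x4, takes a point from camera to world coordinates). Camera axes: x right, y up, looking along -z (the intrinsics and any distortion apply to the point x, -y, -z); pixel columns grow to the right and rows downward; lengths in mm; the calibration is good to about 2 mm. The wrist camera is an equidistant fisheye: a pixel r from the principal point sees the ray r / f radians off the axis. A picture is of the moment at which its call begins: read the wrist's pose just before it. camera_params takes no time and is no camera call; for the wrist camera it gives the pose at the moment of the call.
- r.close_job(): hands the job in; it is judged then, once.
The state is a dict: "time_s": time; "joint_positions": joint angles; "joint_velocities": joint speeds; "joint_torque": joint torques, N m; "tcp_pos": TCP position; "tcp_rot": TCP orientation; "force": force on the tool from outside, world axes, zero at the start; "torque": the same for the moment, N m; "gripper_width": finger opening in mm; "grasp_force": force on a finger pad.
Only numpy, scipy, OpenCV 4.12 (cv2) and the standard library are available. Lean on these libraries where they do the work, as an engineer would, in place of code of your own. Each camera call takes 0.05 s, during which the arm holds its last target. There are 200 camera calls.

TASK

Pack the craft box: press every marker that is on the counter down into a clip of the red base until it is fully home under the sprung jaw (one marker to a clip, any clip). Then lower the red tray gently, without dropping it, onto the base so that its four lugs sit in the corner sockets, and see that both instrument cases end up lying flat inside the tray. Leave the glass tumbler and the pencil cup where they stand.

Things in the scene. Friction and masses are not known exactly. Their poses are not given: they have to be found in the camera images.
- base: red base module of the craft box, fast to the counter; 190 x 220 mm (x, y). Origin at the centre of its underside, on the counter. Floor 5 mm, outer walls 26 mm high; four corner posts 28 mm square at x +-81, y +-96 mm, 72 mm high, each with a 16.5 mm square socket 14 mm deep in its top. Three clips at y -58, 0, +58 mm, each to hold a marker lying along the base's x.
- clip1 (a point): seat of a clip: where the middle of a marker's axis lies when fully home, marker along x; axes as the base's. At base x = +-34 mm (each 10 mm wide in x) are a cradle, a grey fixed prong at -y and a yellow sprung jaw at +y, 62 mm high, with sloped lead-ins (about 5 mm catch); the 58 mm between is free for fingers. At base x 0, y -58 mm, 36 mm up.
- clip2 (a point): seat of a clip: where the middle of a marker's axis lies when fully home, marker along x; axes as the base's. At base x = +-34 mm (each 10 mm wide in x) are a cradle, a grey fixed prong at -y and a yellow sprung jaw at +y, 62 mm high, with sloped lead-ins (about 5 mm catch); the 58 mm between is free for fingers. At base x 0, y 0, 36 mm up.
- clip3 (a point): seat of a clip: where the middle of a marker's axis lies when fully home, marker along x; axes as the base's. At base x = +-34 mm (each 10 mm wide in x) are a cradle, a grey fixed prong at -y and a yellow sprung jaw at +y, 62 mm high, with sloped lead-ins (about 5 mm catch); the 58 mm between is free for fingers. At base x 0, y +58 mm, 36 mm up.
- jaw1 (a joint): sprung jaw of this clip (rad): 0 shut, up to 0.45 pushed aside to +y of the base; a spring shuts it. Hinge 13 mm to +y of and 16 mm below the seat. Its nose overhangs the barrel and snaps back over it. A marker passes it at about 5 to 12 N straight down.
- jaw2 (a joint): sprung jaw of this clip (rad): 0 shut, up to 0.45 pushed aside to +y of the base; a spring shuts it. Hinge 13 mm to +y of and 16 mm below the seat. Its nose overhangs the barrel and snaps back over it. A marker passes it at about 5 to 12 N straight down.
- jaw3 (a joint): sprung jaw of this clip (rad): 0 shut, up to 0.45 pushed aside to +y of the base; a spring shuts it. Hinge 13 mm to +y of and 16 mm below the seat. Its nose overhangs the barrel and snaps back over it. A marker passes it at about 5 to 12 N straight down.
- tray: red upper tray, 190 x 220 mm, 400 g. Origin: centre of its floor's underside, 12 mm up at the start as it stands on its lugs. Floor 4 mm; walls to 30 mm; 8 mm divider along x at y = 0, a compartment 182 x 102 mm each side. Round lugs under x +-81, y +-96 mm, 12 mm long, tapering 14 to 9 mm. Stacked home, its origin is 72 mm above the base's, axes in line (either way round).
- tray_grip (a point): middle of the black carrying grip on the tray's divider, 46 mm above the tray's origin. The grip bar is 100 mm long in the tray's x, 14 mm thick (y), and spans 34 to 58 mm above the origin; pinch it across its thickness.
- marker1: chunky marker with a white round barrel and green ends (may be absent). Origin at its middle, on its axis; x runs along it (toward the longer end cap). Barrel 18 mm diameter, 100 mm long; square end caps 22 x 22 mm stop it rolling; 128 mm long overall (x -63 to +65 mm; the caps begin at x = -49 and +47 mm); about 60 g. It lies on the counter with its axis 11 mm up.
- marker2: chunky marker with a white round barrel and orange ends (may be absent). Origin at its middle, on its axis; x runs along it (toward the longer end cap). Barrel 18 mm diameter, 100 mm long; square end caps 22 x 22 mm stop it rolling; 128 mm long overall (x -63 to +65 mm; the caps begin at x = -49 and +47 mm); about 60 g. It lies on the counter with its axis 11 mm up.
- marker3: chunky marker with a white round barrel and blue ends (may be absent). Origin at its middle, on its axis; x runs along it (toward the longer end cap). Barrel 18 mm diameter, 100 mm long; square end caps 22 x 22 mm stop it rolling; 128 mm long overall (x -63 to +65 mm; the caps begin at x = -49 and +47 mm); about 60 g. It lies on the counter with its axis 11 mm up.
- case_blue: flat blue plastic instrument case, closed, a rigid block 120 x 40 x 24 mm (x, y, z), about 120 g. Origin at the centre of its underside.
- case_yellow: flat yellow plastic instrument case, closed, a rigid block 120 x 40 x 24 mm (x, y, z), about 120 g. Origin at the centre of its underside.
- tumbler: clear glass tumbler, 72 mm across the rim, 110 mm high, standing upright; leave it alone. Origin at the centre of its underside.
- pencil_cup: stainless pencil cup with pencils, 74 mm across, cup 100 mm high, pencils up to 170 mm; leave it alone. Origin at the centre of its underside.
Mind the look-alikes: they are no part of the job. Leave any black look-alike of the marker2 alone. There is more than one size of the case_yellow; the job needs the smaller.

How it is judged:
By the outcome, as a careful person would: the job done as asked, in the order asked, and still so for the second after the job is handed in, with the robot touching nothing.
Of marker1, marker2, marker3 only 2 to 3 are there at a start; the rules pass over those that are not, and their reading is None.
At some moment in a run one of case_blue, case_yellow may be knocked a few centimetres aside while the robot is not near it.
It also fails if it takes over 210 s, if anything falls off the work surface, if the arm or the gripper's body presses on something with over 40 N, if the wrist force passes 120 N, or if a joint passes its speed limit or range.

## Working session

There is one attempt and no reset: what is moved stays moved. The work goes in short steps, Python scripts to look and compute and a tool call to move; the robot and the scene stay as the last step left them, time stands still between calls to the robot, and variables do not carry over. Pictures are saved under pics/ and viewed, at most 14 in all, crops included, and the job is handed in when it is done.

Besides the shell and the picture viewer there is one more tool, called after "Request:" by a JSON object that holds its "api" and its "payload". move_arm: Moves the arm, as the interface text tells. Shift numbers are shares of 10 cm and turn numbers shares of 60 degrees, none past 1 either way. Its arguments: {"type":"object","properties":{"targets":{"type":"array"}},"required":["targets"]}

```bash
ls; mkdir -p pics
python3 - <<'E'
from plant import r
import cv2,numpy as np
o=r.get_obs();print(o['time_s'],o['tcp_pos'],o['tcp_rot'],o['gripper_width'])
for n in['scene','side','wrist']:
    p=r.camera_params(n);print(n,np.round(p['camera_matrix'],1).tolist(),np.round(p['extrinsics'],3).tolist(),[k for k in p])
    cv2.imwrite(f'pics/{n}0.png',r.get_image(n))
E
```

```text
pics
0.0 [5.49722139e+02 2.77223912e-02 2.38127770e+02] [ 7.07108561e-01  7.07104619e-01 -4.10351652e-04 -6.10142261e-04] 88.08257894180035
scene [[493.1, 0.0, 318.9], [0.0, 493.1, 246.7], [0.0, 0.0, 1.0]] [[-0.193, -0.748, 0.635, 1366.503], [0.981, -0.153, 0.118, 61.4], [0.009, 0.646, 0.763, 1105.764], [0.0, 0.0, 0.0, 1.0]] ['camera_matrix', 'extrinsics']
side [[516.2, 0.0, 317.7], [0.0, 516.2, 244.3], [0.0, 0.0, 1.0]] [[0.92, 0.278, -0.276, 194.946], [-0.391, 0.683, -0.617, -831.538], [0.017, 0.676, 0.737, 937.76], [0.0, 0.0, 0.0, 1.0]] ['camera_matrix', 'extrinsics']
wrist [[371.6, 0.0, 310.2], [0.0, 371.6, 232.3], [0.0, 0.0, 1.0]] [[1.0, 0.001, 0.002, 548.671], [-0.001, 0.955, 0.295, 77.022], [-0.002, -0.295, 0.955, 384.94], [0.0, 0.0, 0.0, 1.0]] ['camera_matrix', 'extrinsics']
```

View pics/scene0.png

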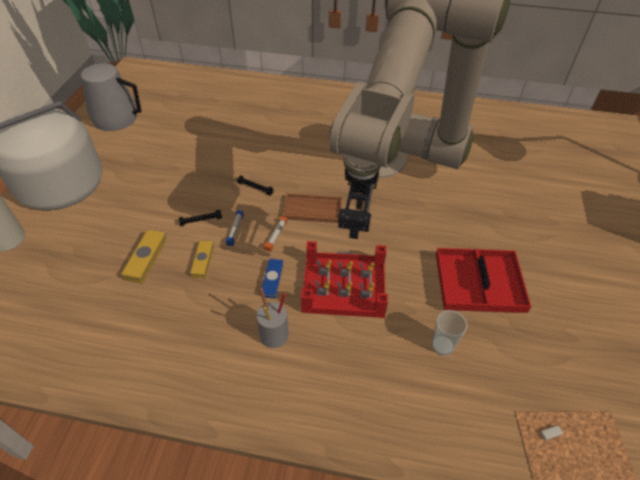

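View pics/side0.png

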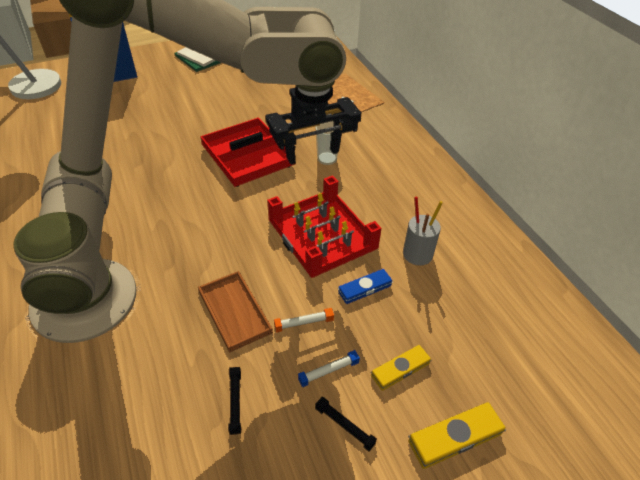

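View pics/wrist0.png

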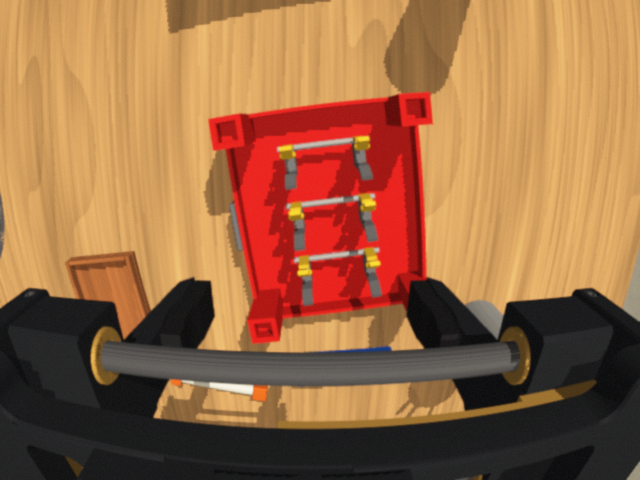

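Scene view: the base is at (345,282) and the tray at (482,280).

What could be taken for what I want:
- **Markers:** orange-ended at scene (276,233), side (304,320). Blue-ended at scene (235,227), side (329,368). The black look-alikes at scene (200,217) and (255,185) stay put. There is no green marker.
- **Yellow cases:** small at scene (202,258), side (401,366), which is the one to use. Large at scene (144,255), which I leave.
- **Blue case:** scene (273,277), side (365,286).

```bash
cat > h.py <<'E'
import cv2,numpy as np
from plant import r
def ray(n,uv,P=None):
    P=P or r.camera_params(n);K=P['camera_matrix'];E=np.array(P['extrinsics'])
    d=np.array([(uv[0]-K[0][2])/K[0][0],(uv[1]-K[1][2])/K[1][1]])
    if n=='wrist':
        t=np.hypot(*d);v=np.array([*(d/max(t,1e-9)*np.sin(t)),np.cos(t)])
    else: v=np.array([*d,1.])
    v=E[:3,:3]@(v*[1,-1,-1]);return E[:3,3],v/np.linalg.norm(v)
def plane(n,uv,z,P=None):
    o,v=ray(n,uv,P);return o+v*(z-o[2])/v[2]
def tri(rays):
    A=np.zeros((3,3));b=np.zeros(3)
    for o,v in rays:
        M=np.eye(3)-np.outer(v,v);A+=M;b+=M@o
    p=np.linalg.solve(A,b)
    return p,max(np.linalg.norm(np.cross(p-o,v)) for o,v in rays)
RNG={'blue':((105,150,50),(130,255,255)),'orange':((5,200,150),(14,255,255)),'yellow':((21,180,90),(32,255,255)),'red':((174,190,60),(180,255,255)),'red2':((0,190,60),(4,255,255))}
def blobs(img,c,amin=40):
    hsv=cv2.cvtColor(img,cv2.COLOR_BGR2HSV)
    m=cv2.inRange(hsv,*map(np.array,RNG[c]))
    if c=='red': m|=cv2.inRange(hsv,*map(np.array,RNG['red2']))
    out=[]
    for k in cv2.findContours(m,cv2.RETR_EXTERNAL,cv2.CHAIN_APPROX_NONE)[0]:
        a=cv2.contourArea(k)
        if a>=amin:
            M=cv2.moments(k);out.append((round(a),round(M['m10']/M['m00'],1),round(M['m01']/M['m00'],1),k))
    return sorted(out,key=lambda b:-b[0])
E
python3 - <<'E'
from h import *
for n in['scene','side','wrist']:
    im=cv2.imread(f'pics/{n}0.png')
    for c in['blue','orange','yellow','red']:
        print(n,c,[(b[:3],[round(x,1) for x in (*b[3].min(0)[0],*b[3].max(0)[0])]) for b in blobs(im,c,15)][:8])
        if n!='wrist' or c!='red':
            print('   xy',[plane(n,b[1:3],20)[:2].round().tolist() for b in blobs(im,c,15)][:8])
E
```

```text
scene blue [((142, 269.8, 286.4), [np.int32(263), np.int32(279), np.int32(277), np.int32(293)]), ((105, 274.7, 265.2), [np.int32(268), np.int32(260), np.int32(281), np.int32(272)]), ((23, 229.6, 241.2), [np.int32(227), np.int32(238), np.int32(232), np.int32(244)])]
   xy [[627.0, -209.0], [554.0, -214.0], [494.0, -365.0]]
scene orange []
   xy []
scene yellow []
   xy []
scene red [((4654, 343.9, 283.8), [np.int32(302), np.int32(242), np.int32(386), np.int32(316)]), ((4638, 481.2, 280.3), [np.int32(437), np.int32(249), np.int32(530), np.int32(311)])]
   xy [[579.0, -14.0], [492.0, 352.0]]
side blue [((594, 364.9, 285.4), [np.int32(340), np.int32(270), np.int32(390), np.int32(302)]), ((512, 124.1, 60.9), [np.int32(115), np.int32(27), np.int32(135), np.int32(79)]), ((74, 353.8, 357.0), [np.int32(348), np.int32(351), np.int32(358), np.int32(364)]), ((72, 302.9, 378.7), [np.int32(299), np.int32(372), np.int32(307), np.int32(385)])]
   xy [[588.0, -219.0], [249.0, 1003.0], [486.0, -374.0], [373.0, -379.0]]
side orange [((50, 328.7, 311.9), [np.int32(324), np.int32(308), np.int32(333), np.
[... 1746 characters left out ...]
 303.8, 266.7), [np.int32(298), np.int32(257), np.int32(310), np.int32(275)]), ((158, 370.7, 258.3), [np.int32(365), np.int32(249), np.int32(379), np.int32(267)]), ((156, 366.4, 202.8), [np.int32(360), np.int32(195), np.int32(374), np.int32(210)]), ((148, 295.6, 211.7), [np.int32(289), np.int32(203), np.int32(302), np.int32(219)]), ((142, 361.0, 142.7), [np.int32(354), np.int32(137), np.int32(368), np.int32(149)]), ((130, 286.8, 151.8), [np.int32(280), np.int32(145), np.int32(294), np.int32(158)])]
   xy [[541.0, -74.0], [612.0, -65.0], [605.0, -5.0], [533.0, -14.0], [598.0, 56.0], [525.0, 47.0]]
wrist red [((39278, 327.6, 205.2), [np.int32(209), np.int32(92), np.int32(431), np.int32(342)])]
```

Run:
```python
import cv2
a=cv2.imread('pics/scene0.png')[160:340,110:310];cv2.imwrite('pics/c1.png',cv2.resize(a,None,fx=3,fy=3,interpolation=cv2.INTER_CUBIC))
```

```text
(no output)
```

View pics/c1.png

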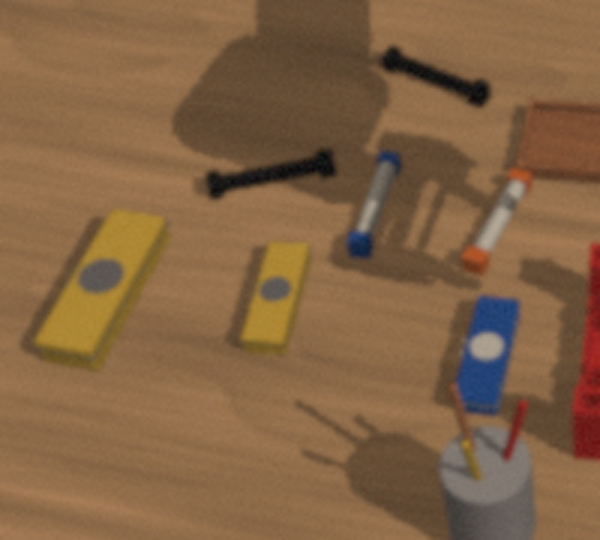

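Request:
{"api": "move_arm", "payload": {"targets": [{"grip":1,"delta_pos":[-1,0,0],"twist":-0.7},{"grip":1,"delta_pos":[-1,0,0],"twist":-0.7},{"grip":1,"delta_pos":[-1,0,0],"twist":-0.7},{"grip":1,"delta_pos":[-1,0,0],"twist":-0.7},{"grip":1,"delta_pos":[-1,0,0],"twist":-0.7}]}}

```text
time_s: 0.65
tcp_pos: [549.8, -100.6, 238.4]
tcp_rot: [0.407, 0.913, -0.0, -0.0]
force: [0.7, 0.7, 0.1]
gripper_width: 87.9
grasp_force: 0.0
```

Request:
{"api": "move_arm", "payload": {"targets": [{"grip":1,"delta_pos":[-0.74,-0.67,0],"twist":-0.7},{"grip":1,"delta_pos":[-0.74,-0.67,0],"twist":-0.7},{"grip":1,"delta_pos":[-0.74,-0.67,0],"twist":-0.7},{"grip":1,"delta_pos":[-0.74,-0.67,0],"twist":-0.7},{"grip":1,"delta_pos":[-0.74,-0.67,0],"twist":-0.7}]}}

```text
time_s: 1.15
tcp_pos: [548.9, -200.3, 238.3]
tcp_rot: [0.053, 0.999, 0.0, -0.0]
force: [-0.6, -1.2, -0.0]
gripper_width: 88.4
grasp_force: 0.0
```

Request:
{"api": "move_arm", "payload": {"targets": [{"grip":1,"delta_pos":[-0.1,-0.99,0],"twist":-0.1},{"grip":1,"delta_pos":[-0.1,-0.99,0],"twist":-0.1},{"grip":1,"delta_pos":[-0.1,-0.99,0],"twist":-0.1},{"grip":1,"delta_pos":[-0.1,-0.99,0],"twist":-0.1},{"grip":1,"delta_pos":[-0.1,-0.99,0],"twist":-0.1}]}}

```text
time_s: 1.65
tcp_pos: [548.1, -298.3, 238.7]
tcp_rot: [0.003, 1.0, 0.0, -0.0]
force: [-0.0, 0.4, 0.0]
gripper_width: 88.4
grasp_force: 0.0
```

```bash
cat >> h.py <<'E'
import pickle
def snap(name,n='wrist'):
    o=r.get_obs();P=r.camera_params(n);im=r.get_image(n)
    cv2.imwrite(f'pics/{name}.png',im);pickle.dump(P,open(f'pics/{name}.pkl','wb'))
    x=o['tcp_rot'];from scipy.spatial.transform import Rotation as R
    X=R.from_quat(x).as_matrix()
    print('t',round(o['time_s'],2),'tcp',np.round(o['tcp_pos'],1),'yaw_x',round(np.degrees(np.arctan2(X[1,0],X[0,0])),2),'w',round(o['gripper_width'],1),'F',np.round(o['force'],1))
    return im,P
E
python3 - <<'E'
from h import *
im,P=snap('w1')
for c in['blue','orange','yellow']:
    for b in blobs(im,c,60): print(c,b[:3],plane('wrist',b[1:3],15,P)[:2].round(1),cv2.minAreaRect(b[3])[2])
E
```

```text
t 1.65 tcp [ 548.1 -298.3  238.7] yaw_x 179.68 w 88.4 F [-0.   0.4  0. ]
blue (3693, 390.8, 235.3) [ 588.4 -212.6] 90.0
blue (314, 239.3, 138.0) [ 485.6 -368.3] 85.60128784179688
blue (232, 232.8, 28.3) [ 372.3 -373.5] 87.1375961303711
orange (318, 355.7, 133.7) [ 482.7 -252.4] 9.462322235107422
orange (222, 372.4, 24.3) [ 370.  -235.3] 10.007980346679688
yellow (4784, 68.4, 234.2) [ 585.  -593.8] 80.83765411376953
yellow (3974, 190.9, 214.4) [ 563.8 -425. ] 78.45330810546875
yellow (790, 93.0, 232.1) [ 582.6 -554.5] 81.28855895996094
yellow (148, 531.6, 201.4) [548.8 -42.1] 18.434946060180664
yellow (135, 571.6, 196.1) [540.5  20.4] 11.309932708740234
yellow (132, 606.1, 192.0) [532.7  83.7] 15.255118370056152
yellow (130, 528.3, 260.8) [622.5 -33.1] 32.0053825378418
yellow (128, 567.4, 253.2) [614.6  29.9] 26.56505012512207
yellow (125, 600.9, 246.1) [606.5  92.4] 23.198591232299805
```

View pics/w1.png

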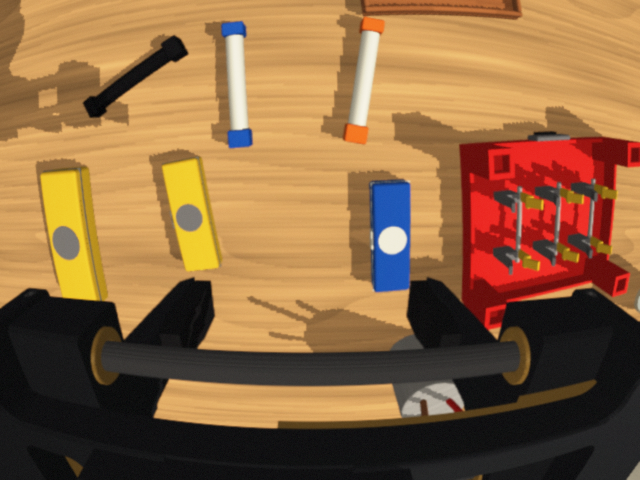

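Run:
```python
from h import *
P1=pickle.load(open('pics/w1.pkl','rb'));PS=r.camera_params('side')
P0=dict(P1);E=np.eye(4);E[:3]=[[1,.001,.002,548.671],[-.001,.955,.295,77.022],[-.002,-.295,.955,384.94]];P0['extrinsics']=E
T=lambda a,b:tri([ray('wrist',a,P1),ray('side',b,PS)])
f=lambda t:(t[0].round(1).tolist(),round(t[1],1))
for nm,a,b in[('oN',(372.4,24.3),(277.2,322.4)),('oF',(355.7,133.7),(328.7,311.9)),('bN',(232.8,28.3),(302.9,378.7)),('bF',(239.3,138),(353.8,357)),('ycase',(190.9,214.4),(400.2,366.6)),('bcase',(390.8,235.3),(364.9,285.4))]: print(nm,f(T(a,b)))
J0=[(303.8,266.7),(370.7,258.3),(295.6,211.7),(366.4,202.8),(286.8,151.8),(361,142.7)]
J1=[(531.6,201.4),(528.3,260.8),(571.6,196.1),(567.4,253.2),(606.1,192),(600.9,246.1)]
pts=[]
for a,b in zip(J0,J1):
    t=tri([ray('wrist',a,P0),ray('wrist',b,P1)]);pts.append(t[0]);print('jaw',f(t))
p=np.array(pts);c=p.mean(0)
ux=(p[1::2]-p[::2]).mean(0);uy=(p[4:]-p[:2]).mean(0)
print('c',c,'yaw',np.degrees(np.arctan2(ux[1],ux[0])),np.degrees(np.arctan2(-uy[0],uy[1])))
```

```text
oN ([371.4, -236.3, 19.0], np.float64(0.4))
oF ([483.1, -253.2, 19.0], np.float64(0.6))
bN ([373.1, -374.7, 13.1], np.float64(1.6))
bF ([486.9, -369.4, 11.8], np.float64(1.3))
ycase ([564.2, -425.7, 13.2], np.float64(0.0))
bcase ([591.6, -211.4, 8.8], np.float64(1.1))
jaw ([542.0, -63.3, 45.9], np.float64(0.4))
jaw ([608.8, -55.0, 45.7], np.float64(1.1))
jaw ([534.4, -7.1, 47.1], np.float64(0.1))
jaw ([601.4, 1.4, 47.2], np.float64(0.7))
jaw ([527.0, 49.2, 48.6], np.float64(0.0))
jaw ([594.2, 57.7, 48.0], np.float64(0.1))
c [567.9579297   -2.84468988  47.0911082 ] yaw 7.220174520095696 7.4634853258995095
```

Wrist view: orange marker from (372,24) to (356,134), blue from (233,28) to (239,138), small yellow case at (191,214), blue case at (391,237), base at right, pencil cup at (430,400). I'll go for the orange marker.

Request:
{"api": "move_arm", "payload": {"targets": [{"grip":0.6,"delta_pos":[1,0.55,1],"twist":0.14},{"grip":0.6,"delta_pos":[1,0.55,1],"twist":0.14},{"grip":0.6,"delta_pos":[1,0.55,1],"twist":0.14},{"grip":0.6,"delta_pos":[1,0.55,1],"twist":0.14}]}}

```text
time_s: 2.1
tcp_pos: [441.9, -237.0, 134.2]
tcp_rot: [0.076, 0.997, 0.005, -0.006]
force: [-0.8, -0.1, 0.6]
gripper_width: 58.4
grasp_force: 0.0
```

Request:
{"api": "move_arm", "payload": {"targets": [{"grip":0.6,"delta_pos":[0.23,-0.03,1],"twist":0},{"grip":0.6,"delta_pos":[0.23,-0.03,1],"twist":0},{"grip":0.6,"delta_pos":[0.23,-0.03,1],"twist":0},{"grip":0.6,"delta_pos":[0.23,-0.03,1],"twist":0},{"grip":0.6,"delta_pos":[0.23,-0.03,1],"twist":0}]}}

```text
time_s: 2.6
tcp_pos: [426.9, -244.0, 40.9]
tcp_rot: [0.076, 0.997, -0.001, 0.002]
force: [0.4, -0.7, 0.3]
gripper_width: 52.7
grasp_force: 0.0
```

Run:
```python
from h import *
im,P=snap('w2')
for c in['blue','orange']:
    for b in blobs(im,c,60): print(c,b[:3],plane('wrist',b[1:3],15,P)[:2].round(1))
```

```text
t 2.6 tcp [ 426.9 -244.    40.9] yaw_x 171.28 w 52.7 F [ 0.4 -0.7  0.3]
blue (1014, 70.9, 216.4) [ 373.4 -371. ]
blue (572, 374.9, 408.3) [ 524.6 -217.4]
orange (1332, 308.8, 168.5) [ 372.1 -236. ]
```

View pics/w2.png

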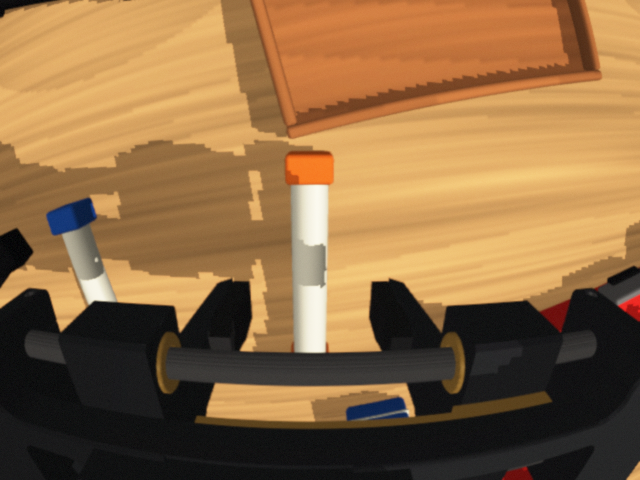

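The orange marker sits centred between the fingers, end cap at (309,168). I'll descend, grip, lift and carry it to a look at the base.

Request:
{"api": "move_arm", "payload": {"targets": [{"grip":0.6,"delta_pos":[0,0,0.35],"twist":0},{"grip":0.6,"delta_pos":[0,0,0.35],"twist":0},{"grip":0,"delta_pos":[0,0,0.35],"twist":0},{"grip":0,"delta_pos":[0,0,0.35],"twist":0},{"grip":0,"delta_pos":[0,0,0.35],"twist":0}]}}

```text
time_s: 3.15
tcp_pos: [425.8, -243.5, 5.0]
tcp_rot: [0.076, 0.997, -0.001, 0.001]
force: [-0.3, 0.1, -0.4]
gripper_width: 31.1
grasp_force: 0.0
```

Request:
{"api": "move_arm", "payload": {"targets": [{"grip":0,"delta_pos":[0,0,0],"twist":0},{"grip":0,"delta_pos":[0,0,0],"twist":0},{"grip":0,"delta_pos":[0,0,0],"twist":0}]}}

```text
time_s: 3.45
tcp_pos: [425.4, -243.3, 4.3]
tcp_rot: [0.076, 0.997, -0.0, 0.0]
force: [-0.7, 0.7, 6.0]
gripper_width: 17.4
grasp_force: 30.0
```

Request:
{"api": "move_arm", "payload": {"targets": [{"grip":0,"delta_pos":[0,0,-0.3],"twist":0},{"grip":0,"delta_pos":[0,0,-0.6],"twist":0},{"grip":0,"delta_pos":[0,0,-1],"twist":0},{"grip":0,"delta_pos":[0,0,-1],"twist":0},{"grip":0,"delta_pos":[0,0,-1],"twist":0}]}}

```text
time_s: 3.95
tcp_pos: [425.2, -243.1, 104.0]
tcp_rot: [0.076, 0.997, -0.0, 0.0]
force: [-0.1, -1.0, -0.5]
gripper_width: 16.6
grasp_force: 30.0
```

Request:
{"api": "move_arm", "payload": {"targets": [{"grip":0,"delta_pos":[0.15,0.99,-0.4],"twist":-0.27},{"grip":0,"delta_pos":[0.15,0.99,-0.4],"twist":-0.27},{"grip":0,"delta_pos":[0.15,0.99,-0.4],"twist":-0.27},{"grip":0,"delta_pos":[0.15,0.99,-0.4],"twist":-0.27}]}}

```text
time_s: 4.35
tcp_pos: [425.2, -142.0, 143.1]
tcp_rot: [-0.065, 0.998, 0.0, -0.001]
force: [0.2, -0.5, -0.2]
gripper_width: 16.9
grasp_force: 30.0
```

Request:
{"api": "move_arm", "payload": {"targets": [{"grip":0,"delta_pos":[-0.5,0.33,0],"twist":0},{"grip":0,"delta_pos":[-0.99,0.67,0],"twist":0},{"grip":0,"delta_pos":[-0.99,0.67,0],"twist":0},{"grip":0,"delta_pos":[-0.99,0.67,0],"twist":0}]}}

```text
time_s: 4.75
tcp_pos: [516.2, -63.5, 141.8]
tcp_rot: [-0.065, 0.998, 0.0, -0.001]
force: [-0.5, -0.2, -1.1]
gripper_width: 17.2
grasp_force: 30.0
```

Request:
{"api": "move_arm", "payload": {"targets": [{"grip":0,"delta_pos":[-0.5,0.24,0],"twist":0},{"grip":0,"delta_pos":[-0.97,0.48,0],"twist":0},{"grip":0,"delta_pos":[-0.97,0.48,0],"twist":0},{"grip":0,"delta_pos":[-0.97,0.48,0],"twist":0}]}}

```text
time_s: 5.15
tcp_pos: [604.9, -4.6, 142.0]
tcp_rot: [-0.065, 0.998, 0.0, -0.001]
force: [-0.1, 0.4, -1.5]
gripper_width: 17.0
grasp_force: 30.0
```

Request:
{"api": "move_arm", "payload": {"targets": [{"grip":0,"delta_pos":[-0.4,-0.05,0],"twist":0},{"grip":0,"delta_pos":[-0.62,-0.08,0],"twist":0},{"grip":0,"delta_pos":[-0.62,-0.08,0],"twist":0},{"grip":0,"delta_pos":[-0.62,-0.08,0],"twist":0},{"grip":0,"delta_pos":[-0.62,-0.08,0],"twist":0}]}}

```text
time_s: 5.65
tcp_pos: [666.2, -4.6, 143.6]
tcp_rot: [-0.064, 0.998, 0.0, -0.001]
force: [0.2, -0.8, -0.9]
gripper_width: 16.9
grasp_force: 30.0
```

Run:
```python
from h import *
im,P=snap('w3')
for c in['yellow','orange']:
    for b in blobs(im,c,60): print(c,b[:3],plane('wrist',b[1:3],48,P)[:2].round(1))
```

```text
t 5.65 tcp [666.2  -4.6 143.6] yaw_x -172.64 w 16.9 F [ 0.2 -0.8 -0.9]
yellow (398, 420.2, 44.7) [526.1  51. ]
yellow (369, 330.8, 39.7) [533.7  -7.7]
yellow (359, 419.2, 146.2) [594.4  60. ]
yellow (358, 241.3, 42.9) [541.9 -64.8]
yellow (335, 330.5, 143.7) [602.   1.]
yellow (314, 241.9, 144.0) [608.9 -56.4]
orange (2444, 310.1, 183.9) [630.1  -8.7]
orange (388, 309.2, 410.3) [825.7  15.6]
```

View pics/w3.png

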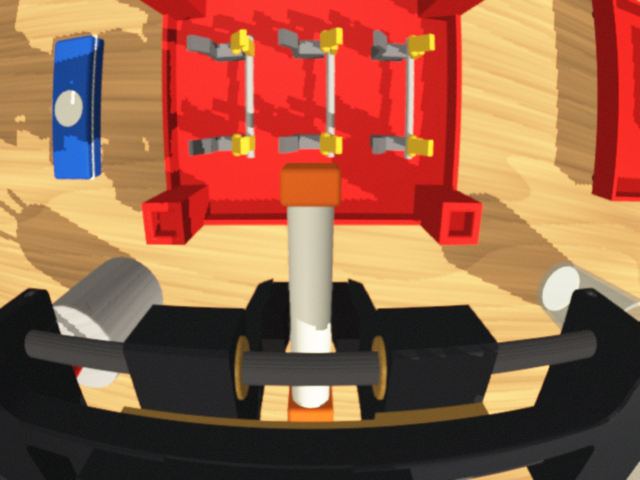

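Close view: clips in clear sight, near post sockets at (166,222) and (461,222), and the marker held straight. I'll work out the base pose from the sockets.

Run:
```python
from h import *
P=pickle.load(open('pics/w3.pkl','rb'));im=cv2.imread('pics/w3.png')
P0=dict(P);E=np.eye(4);E[:3]=[[1,.001,.002,548.671],[-.001,.955,.295,77.022],[-.002,-.295,.955,384.94]];P0['extrinsics']=E
i0=cv2.imread('pics/wrist0.png')
def sock(im,u,v,h):
    g=im[v-h:v+h,u-h:u+h,2];t,m=cv2.threshold(g,0,255,cv2.THRESH_BINARY_INV+cv2.THRESH_OTSU)
    n,l,s,c=cv2.connectedComponentsWithStats(m)
    best=min([i for i in range(1,n) if s[i,4]>20],key=lambda i:np.hypot(*(c[i]-h)));b=s[best]
    return (u-h+b[0]+b[2]/2-.5,v-h+b[1]+b[3]/2-.5,b[2:5])
pts={}
for k,I,PP,u,v,h in[('+x-y',im,P,166,222,18),('+x+y',im,P,461,222,18),('-x+y',i0,P0,229,131,16),('+x+y0',i0,P0,415,107,16),('-x-y',i0,P0,264,328,12)]:
    s=sock(I,u,v,h);p=plane('wrist',s[:2],72,PP);pts[k]=p[:2];print(k,s,p.round(1))
t=tri([ray('wrist',sock(im,461,222,18)[:2],P),ray('wrist',sock(i0,415,107,16)[:2],P0)]);print('height',t)
d=pts['+x+y']-pts['+x-y'];print(np.linalg.norm(d),'yaw',np.degrees(np.arctan2(-d[0],d[1])))
for k in[('+x-y','-x+y'),('+x+y','-x-y')]:print('c',(pts[k[0]]+pts[k[1]])/2,np.linalg.norm(pts[k[0]]-pts[k[1]]),'exp 251.2')
# prongs (px read off) at z 62 and jaws
for a,b in[((190,45),(249,42)),((280,43),(341,40))]:print(plane('wrist',a,62,P).round(1),plane('wrist',b,62,P).round(1))
```

```text
+x-y (np.float64(165.5), np.float64(229.5), array([ 22,  14, 166], dtype=int32)) [665.9 -98.3  72. ]
+x+y (np.float64(460.5), np.float64(224.0), array([ 26,  25, 570], dtype=int32)) [638.   90.3  72. ]
-x+y (np.float64(226.5), np.float64(131.0), array([ 22,  23, 325], dtype=int32)) [477.3  70.1  72. ]
+x+y0 (np.float64(416.0), np.float64(107.5), array([ 21,  20, 345], dtype=int32)) [638.   91.1  72. ]
-x-y (np.float64(263.5), np.float64(329.5), array([ 20,  14, 208], dtype=int32)) [ 501.7 -120.3   72. ]
height (array([638.47464392,  91.20530385,  70.08787834]), np.float64(0.07135457744935791))
190.64827554447854 yaw 8.429561357699276
c [571.62789859 -14.11580065] 252.83296337213017 exp 251.2
c [569.81712765 -15.00023854] 250.83224440920893 exp 251.2
[547.4 -94.7  62. ] [543.7 -57.1  62. ]
[542.8 -38.1  62. ] [536.2  -1.9  62. ]
```

Request:
{"api": "move_arm", "payload": {"targets": [{"grip":0,"delta_pos":[0.5,-0.3,0.2],"twist":0},{"grip":0,"delta_pos":[0.97,-0.55,0.5],"twist":0},{"grip":0,"delta_pos":[0.97,-0.55,0.5],"twist":0},{"grip":0,"delta_pos":[0.97,-0.55,0.5],"twist":0},{"grip":0,"delta_pos":[0.97,-0.55,0.5],"twist":0}]}}

```text
time_s: 6.2
tcp_pos: [578.6, -70.8, 94.6]
tcp_rot: [-0.064, 0.998, -0.0, 0.001]
force: [-0.0, -0.1, -0.7]
gripper_width: 16.8
grasp_force: 30.0
```

Request:
{"api": "move_arm", "payload": {"targets": [{"grip":0,"delta_pos":[0,0,0],"twist":0},{"grip":0,"delta_pos":[0,0,0],"twist":0},{"grip":0,"delta_pos":[0,0,0],"twist":0}]}}

```text
time_s: 6.5
tcp_pos: [578.9, -70.1, 94.0]
tcp_rot: [-0.065, 0.998, -0.0, 0.0]
force: [0.2, -0.0, -0.2]
gripper_width: 17.0
grasp_force: 30.0
```

Run:
```python
from h import *
im,P=snap('w4');S=r.get_image('side');cv2.imwrite('pics/s4.png',S)
a=np.hstack([cv2.resize(im[100:420,130:530],(500,400)),cv2.resize(S[160:320,250:410][:128],(300,240)).copy() if 0 else cv2.resize(S[150:290,250:390],(300,400))])
cv2.imwrite('pics/c4.png',a)
```

```text
t 6.5 tcp [578.9 -70.1  94. ] yaw_x -172.51 w 17.0 F [ 0.2 -0.  -0.2]
```

View pics/c4.png

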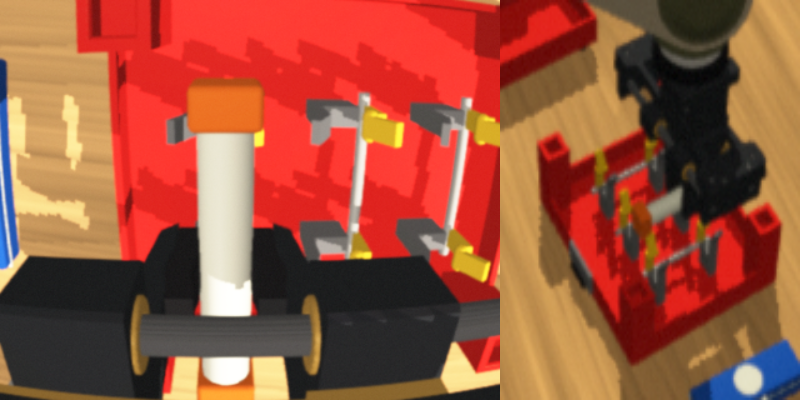

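Crop: the marker is above clip 1, with the grey prong and yellow jaw showing either side of its cap. I'll shift 2 mm and press.

Request:
{"api": "move_arm", "payload": {"targets": [{"grip":0,"delta_pos":[0.02,-0.02,0],"twist":0},{"grip":0,"delta_pos":[0.02,-0.02,0.1],"twist":0},{"grip":0,"delta_pos":[0.02,-0.02,0.2],"twist":0},{"grip":0,"delta_pos":[0.02,-0.02,0.3],"twist":0},{"grip":0,"delta_pos":[0.02,-0.02,0.35],"twist":0}]}}

```text
time_s: 7.1
tcp_pos: [576.1, -72.7, 57.1]
tcp_rot: [-0.065, 0.998, 0.0, -0.001]
force: [-0.2, 0.0, -1.2]
gripper_width: 16.8
grasp_force: 30.0
```

Request:
{"api": "move_arm", "payload": {"targets": [{"grip":0,"delta_pos":[0,0,0.05],"twist":0},{"grip":0,"delta_pos":[0,0,0.08],"twist":0},{"grip":0,"delta_pos":[0,0,0.1],"twist":0}]}}

```text
time_s: 7.4
tcp_pos: [577.2, -73.6, 49.2]
tcp_rot: [-0.065, 0.998, -0.001, 0.001]
force: [-0.0, -4.0, 6.0]
gripper_width: 17.1
grasp_force: 30.0
```

Request:
{"api": "move_arm", "payload": {"targets": [{"grip":0,"delta_pos":[0,0,0.03],"twist":0},{"grip":0,"delta_pos":[0,0,0.06],"twist":0},{"grip":0,"delta_pos":[0,0,0.1],"twist":0}]}}

```text
time_s: 7.7
tcp_pos: [577.8, -74.0, 39.9]
tcp_rot: [-0.065, 0.998, -0.001, 0.002]
force: [0.7, -3.5, 2.8]
gripper_width: 16.9
grasp_force: 30.0
```

Request:
{"api": "move_arm", "payload": {"targets": [{"grip":0,"delta_pos":[0,0,0.03],"twist":0},{"grip":0,"delta_pos":[0,0,0.06],"twist":0},{"grip":0,"delta_pos":[0,0,0.08],"twist":0},{"grip":0,"delta_pos":[0,0,0.08],"twist":0}]}}

```text
time_s: 8.1
tcp_pos: [576.4, -72.7, 30.1]
tcp_rot: [-0.065, 0.998, 0.0, -0.0]
force: [1.9, -2.8, -5.1]
gripper_width: 16.9
grasp_force: 30.0
```

Request:
{"api": "move_arm", "payload": {"targets": [{"grip":0,"delta_pos":[0,0,0.02],"twist":0},{"grip":0,"delta_pos":[0,0,0.03],"twist":0},{"grip":0,"delta_pos":[0,0,0.03],"twist":0}]}}

```text
time_s: 8.4
tcp_pos: [576.6, -72.6, 29.1]
tcp_rot: [-0.065, 0.998, -0.0, 0.0]
force: [-3.7, -0.4, 11.6]
gripper_width: 16.8
grasp_force: 30.0
```

It snapped through and bottomed out at z 29.1 with 11.6 N, as expected for home. I'll push a little more, release and rise.

Request:
{"api": "move_arm", "payload": {"targets": [{"grip":0,"delta_pos":[0,0,0.02],"twist":0},{"grip":0,"delta_pos":[0,0,0.03],"twist":0},{"grip":0,"delta_pos":[0,0,0.03],"twist":0}]}}

```text
time_s: 8.7
tcp_pos: [576.7, -72.6, 28.8]
tcp_rot: [-0.065, 0.998, -0.001, 0.001]
force: [-12.6, 0.6, 35.5]
gripper_width: 17.1
grasp_force: 30.0
```

Request:
{"api": "move_arm", "payload": {"targets": [{"grip":0.4,"delta_pos":[0,0,-0.02],"twist":0},{"grip":0.4,"delta_pos":[0,0,-0.04],"twist":0},{"grip":0.4,"delta_pos":[0,0,-0.04],"twist":0},{"grip":0.4,"delta_pos":[0,0,-0.04],"twist":0}]}}

```text
time_s: 9.1
tcp_pos: [576.5, -72.6, 28.4]
tcp_rot: [-0.065, 0.998, 0.0, -0.0]
force: [0.2, 1.3, -0.6]
gripper_width: 35.4
grasp_force: 0.0
```

Request:
{"api": "move_arm", "payload": {"targets": [{"grip":0.4,"delta_pos":[0,0,-0.3],"twist":0},{"grip":0.4,"delta_pos":[0,0,-0.6],"twist":0},{"grip":0.4,"delta_pos":[0,0,-1],"twist":0},{"grip":0.4,"delta_pos":[0,0,-1],"twist":0}]}}

```text
time_s: 9.5
tcp_pos: [578.6, -73.4, 133.2]
tcp_rot: [-0.065, 0.998, -0.002, 0.004]
force: [-0.0, -0.8, -0.6]
gripper_width: 35.5
grasp_force: 0.0
```

Run:
```python
from h import *
im,P=snap('w5')
cv2.imwrite('pics/c5.png',cv2.resize(im[60:420,60:540],(720,540)))
```

```text
t 9.5 tcp [578.6 -73.4 133.2] yaw_x -172.55 w 35.5 F [-0.  -0.8 -0.6]
```

View pics/c5.png

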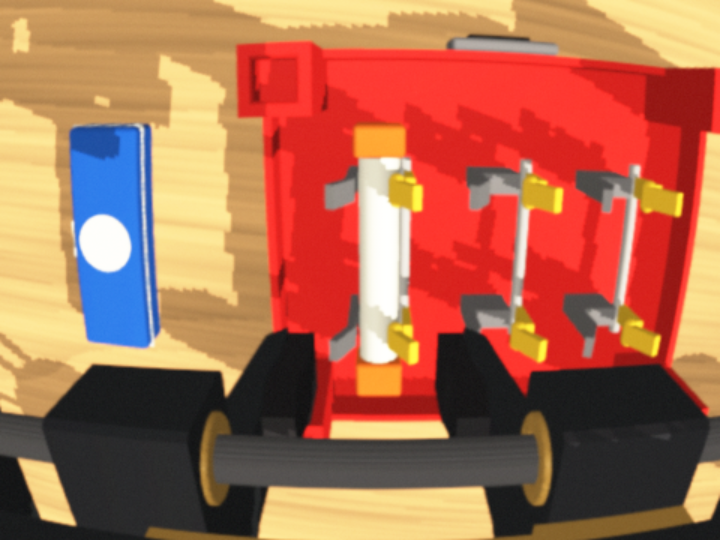

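Orange marker lies in clip 1 with both yellow noses over the barrel. Next is the blue one.

Request:
{"api": "move_arm", "payload": {"targets": [{"grip":0.6,"delta_pos":[0.61,-0.93,0],"twist":0.08},{"grip":0.6,"delta_pos":[0.61,-0.93,0],"twist":0.08},{"grip":0.6,"delta_pos":[0.61,-0.93,0],"twist":0.08},{"grip":0.6,"delta_pos":[0.61,-0.93,0],"twist":0.08}]}}

```text
time_s: 9.95
tcp_pos: [527.3, -174.0, 127.5]
tcp_rot: [-0.022, 1.0, 0.001, -0.001]
force: [0.1, 0.3, -0.4]
gripper_width: 52.8
grasp_force: 0.0
```

Request:
{"api": "move_arm", "payload": {"targets": [{"grip":0.6,"delta_pos":[0.54,-0.97,0],"twist":0},{"grip":0.6,"delta_pos":[0.54,-0.97,0],"twist":0},{"grip":0.6,"delta_pos":[0.54,-0.97,0],"twist":0},{"grip":0.6,"delta_pos":[0.54,-0.97,0],"twist":0}]}}

```text
time_s: 10.35
tcp_pos: [478.7, -272.4, 128.1]
tcp_rot: [-0.022, 1.0, 0.001, -0.0]
force: [0.2, -0.5, -0.3]
gripper_width: 52.9
grasp_force: 0.0
```

Request:
{"api": "move_arm", "payload": {"targets": [{"grip":0.6,"delta_pos":[0.54,-0.97,0.8],"twist":0},{"grip":0.6,"delta_pos":[0.54,-0.97,0.8],"twist":0},{"grip":0.6,"delta_pos":[0.54,-0.97,0.8],"twist":0},{"grip":0.6,"delta_pos":[0.54,-0.97,0.8],"twist":0},{"grip":0.6,"delta_pos":[0.54,-0.97,0.8],"twist":0}]}}

```text
time_s: 10.85
tcp_pos: [430.3, -370.1, 48.3]
tcp_rot: [-0.024, 1.0, 0.001, -0.0]
force: [0.2, 0.4, 0.2]
gripper_width: 52.6
grasp_force: 0.0
```

Run:
```python
from h import *
im,P=snap('w6')
hsv=cv2.cvtColor(im,cv2.COLOR_BGR2HSV)
for b in blobs(im,'blue',60):
    print(b[:3],plane('wrist',b[1:3],13,P).round(1))
w=cv2.inRange(hsv,np.array((0,0,120)),np.array((180,70,255)))[150:345,250:370]
for row in (60,90,120,150,180):
    x=np.where(w[row])[0]
    if len(x): print(row+150,x.min()+250,x.max()+250, plane('wrist',((x.min()+x.max())/2+250,row+150),15,P).round(1))
```

```text
t 10.85 tcp [ 430.3 -370.1   48.3] yaw_x -177.3 w 52.6 F [0.2 0.4 0.2]
(1220, 307.8, 164.3) [ 374.  -373.2   13. ]
210 291 325 [ 396.7 -372.1   15. ]
240 292 325 [ 412.4 -371.2   15. ]
270 292 324 [ 429.  -370.7   15. ]
300 292 324 [ 446.7 -369.9   15. ]
330 294 323 [ 466.  -368.8   15. ]
```

Request:
{"api": "move_arm", "payload": {"targets": [{"grip":0.6,"delta_pos":[0,0,0.44],"twist":0},{"grip":0.6,"delta_pos":[0,0,0.44],"twist":0},{"grip":0.6,"delta_pos":[0,0,0.44],"twist":0},{"grip":0,"delta_pos":[0,0,0.44],"twist":0},{"grip":0,"delta_pos":[0,0,0.44],"twist":0}]}}

```text
time_s: 11.4
tcp_pos: [429.9, -371.9, 6.3]
tcp_rot: [-0.023, 1.0, -0.001, 0.001]
force: [-0.2, 0.7, -0.1]
gripper_width: 38.8
grasp_force: 0.0
```

Request:
{"api": "move_arm", "payload": {"targets": [{"grip":0,"delta_pos":[0,0,0],"twist":0},{"grip":0,"delta_pos":[0,0,0],"twist":0},{"grip":0,"delta_pos":[0,0,0],"twist":0},{"grip":0,"delta_pos":[0,0,0],"twist":0}]}}

```text
time_s: 11.8
tcp_pos: [429.3, -371.8, 5.1]
tcp_rot: [-0.023, 1.0, -0.0, 0.0]
force: [-0.3, 0.6, 4.4]
gripper_width: 17.1
grasp_force: 30.0
```

Request:
{"api": "move_arm", "payload": {"targets": [{"grip":0,"delta_pos":[0,0,-0.3],"twist":0},{"grip":0,"delta_pos":[0,0,-0.6],"twist":0},{"grip":0,"delta_pos":[0,0,-1],"twist":0},{"grip":0,"delta_pos":[0,0,-1],"twist":0}]}}

```text
time_s: 12.2
tcp_pos: [430.5, -373.4, 109.3]
tcp_rot: [-0.023, 1.0, -0.003, 0.002]
force: [0.8, -0.4, -0.7]
gripper_width: 17.5
grasp_force: 30.0
```

Request:
{"api": "move_arm", "payload": {"targets": [{"grip":0,"delta_pos":[-0.2,0.5,-0.3],"twist":-0.08},{"grip":0,"delta_pos":[-0.31,0.89,-0.3],"twist":-0.08},{"grip":0,"delta_pos":[-0.31,0.89,-0.3],"twist":-0.08}]}}

```text
time_s: 12.5
tcp_pos: [456.7, -276.9, 134.9]
tcp_rot: [-0.067, 0.998, 0.001, -0.0]
force: [-0.6, -0.6, -0.9]
gripper_width: 16.9
grasp_force: 30.0
```

Request:
{"api": "move_arm", "payload": {"targets": [{"grip":0,"delta_pos":[-0.2,0.45,0],"twist":0},{"grip":0,"delta_pos":[-0.37,0.77,0],"twist":0},{"grip":0,"delta_pos":[-0.37,0.77,0],"twist":0}]}}

```text
time_s: 12.8
tcp_pos: [483.2, -197.1, 133.8]
tcp_rot: [-0.067, 0.998, 0.001, -0.001]
force: [-1.2, -0.8, 0.3]
gripper_width: 17.3
grasp_force: 30.0
```

Request:
{"api": "move_arm", "payload": {"targets": [{"grip":0,"delta_pos":[-0.2,0.45,0],"twist":0},{"grip":0,"delta_pos":[-0.37,0.77,0],"twist":0},{"grip":0,"delta_pos":[-0.37,0.77,0],"twist":0}]}}

```text
time_s: 13.1
tcp_pos: [510.0, -116.7, 133.9]
tcp_rot: [-0.066, 0.998, 0.001, -0.0]
force: [-0.5, -0.5, -0.1]
gripper_width: 17.1
grasp_force: 30.0
```

Request:
{"api": "move_arm", "payload": {"targets": [{"grip":0,"delta_pos":[-0.2,0.45,0],"twist":0},{"grip":0,"delta_pos":[-0.37,0.77,0],"twist":0},{"grip":0,"delta_pos":[-0.37,0.77,0],"twist":0}]}}

```text
time_s: 13.4
tcp_pos: [536.9, -36.1, 134.0]
tcp_rot: [-0.066, 0.998, 0.0, -0.0]
force: [-0.7, 0.9, -1.2]
gripper_width: 17.0
grasp_force: 30.0
```

Request:
{"api": "move_arm", "payload": {"targets": [{"grip":0,"delta_pos":[-0.2,0.45,0],"twist":0},{"grip":0,"delta_pos":[-0.37,0.77,0],"twist":0},{"grip":0,"delta_pos":[-0.37,0.77,0.2],"twist":0},{"grip":0,"delta_pos":[-0.37,0.77,0.4],"twist":0},{"grip":0,"delta_pos":[-0.37,0.77,0.4],"twist":0}]}}

```text
time_s: 13.9
tcp_pos: [561.8, 41.8, 92.0]
tcp_rot: [-0.064, 0.998, 0.0, -0.003]
force: [0.0, 0.1, -1.1]
gripper_width: 16.9
grasp_force: 30.0
```

Run:
```python
from h import *
im,P=snap('w7')
for b in blobs(im,'blue',60): print(b[:3],plane('wrist',b[1:3],80,P).round(1))
```

```text
t 13.9 tcp [561.8  41.8  92. ] yaw_x -172.61 w 16.9 F [ 0.   0.1 -1.1]
(2234, 309.7, 180.5) [510.2  35.7  80. ]
(734, 310.2, 410.9) [639.9  52.6  80. ]
(564, 6.7, 254.7) [ 570.4 -139.4   80. ]
(169, 2.7, 292.4) [ 598.  -150.2   80. ]
```

Request:
{"api": "move_arm", "payload": {"targets": [{"grip":0,"delta_pos":[0,0.01,0.1],"twist":0},{"grip":0,"delta_pos":[0,0.01,0.2],"twist":0},{"grip":0,"delta_pos":[0,0.01,0.3],"twist":0},{"grip":0,"delta_pos":[0,0.01,0.35],"twist":0},{"grip":0,"delta_pos":[0,0.01,0.4],"twist":0}]}}

```text
time_s: 14.45
tcp_pos: [562.9, 44.0, 54.3]
tcp_rot: [-0.065, 0.998, -0.0, -0.0]
force: [-0.3, -2.8, 3.3]
gripper_width: 17.1
grasp_force: 30.0
```

Request:
{"api": "move_arm", "payload": {"targets": [{"grip":0,"delta_pos":[0,0,0.04],"twist":0},{"grip":0,"delta_pos":[0,0,0.08],"twist":0},{"grip":0,"delta_pos":[0,0,0.12],"twist":0}]}}

```text
time_s: 14.75
tcp_pos: [564.2, 43.1, 43.9]
tcp_rot: [-0.065, 0.998, -0.001, 0.002]
force: [1.5, -6.1, 4.5]
gripper_width: 17.0
grasp_force: 30.0
```

Request:
{"api": "move_arm", "payload": {"targets": [{"grip":0,"delta_pos":[0,0,0.04],"twist":0},{"grip":0,"delta_pos":[0,0,0.08],"twist":0},{"grip":0,"delta_pos":[0,0,0.1],"twist":0},{"grip":0,"delta_pos":[0,0,0.1],"twist":0}]}}

```text
time_s: 15.15
tcp_pos: [563.2, 43.7, 32.4]
tcp_rot: [-0.065, 0.998, -0.0, 0.0]
force: [3.1, -4.5, -5.6]
gripper_width: 17.0
grasp_force: 30.0
```

Request:
{"api": "move_arm", "payload": {"targets": [{"grip":0,"delta_pos":[0,0,0.01],"twist":0},{"grip":0,"delta_pos":[0,0,0.02],"twist":0},{"grip":0,"delta_pos":[0,0,0.02],"twist":0}]}}

```text
time_s: 15.45
tcp_pos: [562.8, 44.2, 30.6]
tcp_rot: [-0.065, 0.998, 0.0, -0.0]
force: [2.6, -3.3, -4.1]
gripper_width: 17.4
grasp_force: 30.0
```

Request:
{"api": "move_arm", "payload": {"targets": [{"grip":0,"delta_pos":[0,0,0.01],"twist":0},{"grip":0,"delta_pos":[0,0,0.02],"twist":0},{"grip":0,"delta_pos":[0,0,0.02],"twist":0}]}}

```text
time_s: 15.75
tcp_pos: [562.9, 44.2, 29.9]
tcp_rot: [-0.065, 0.998, -0.0, 0.0]
force: [-2.7, -3.8, 8.9]
gripper_width: 16.9
grasp_force: 30.0
```

Request:
{"api": "move_arm", "payload": {"targets": [{"grip":0,"delta_pos":[0,0,0.01],"twist":0},{"grip":0,"delta_pos":[0,0,0.01],"twist":0},{"grip":0,"delta_pos":[0,0,0.01],"twist":0}]}}

```text
time_s: 16.05
tcp_pos: [562.9, 44.2, 29.8]
tcp_rot: [-0.065, 0.998, -0.0, 0.001]
force: [-5.4, -3.7, 17.2]
gripper_width: 17.1
grasp_force: 30.0
```

Request:
{"api": "move_arm", "payload": {"targets": [{"grip":0.4,"delta_pos":[0,0,-0.02],"twist":0},{"grip":0.4,"delta_pos":[0,0,-0.02],"twist":0},{"grip":0.4,"delta_pos":[0,0,-0.02],"twist":0},{"grip":0.4,"delta_pos":[0,0,-0.02],"twist":0}]}}

```text
time_s: 16.45
tcp_pos: [562.7, 44.4, 29.5]
tcp_rot: [-0.065, 0.998, 0.0, -0.0]
force: [-0.5, 0.4, -0.1]
gripper_width: 34.9
grasp_force: 0.0
```

Request:
{"api": "move_arm", "payload": {"targets": [{"grip":0.4,"delta_pos":[0,0,-0.3],"twist":0},{"grip":0.4,"delta_pos":[0,0,-0.6],"twist":0},{"grip":0.4,"delta_pos":[0,0,-1],"twist":0},{"grip":0.4,"delta_pos":[0,0,-1],"twist":0}]}}

```text
time_s: 16.85
tcp_pos: [564.9, 44.1, 134.3]
tcp_rot: [-0.065, 0.998, -0.001, 0.004]
force: [0.1, -0.4, -1.0]
gripper_width: 35.3
grasp_force: 0.0
```

Run:
```python
from h import *
im,P=snap('w8')
cv2.imwrite('pics/c8.png',cv2.resize(im[60:420,60:540],(640,480)))
S=r.get_image('scene')
print('tumbler',plane('scene',(446,345),10).round())
```

```text
t 16.85 tcp [564.9  44.1 134.3] yaw_x -172.54 w 35.3 F [ 0.1 -0.4 -1. ]
tumbler [706. 265.  10.]
```

View pics/c8.png

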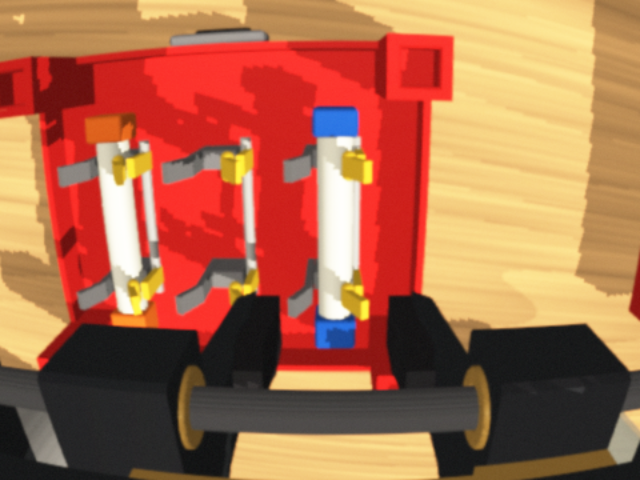

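Request:
{"api": "move_arm", "payload": {"targets": [{"grip":0.5,"delta_pos":[-0.24,0.93,-0.8],"twist":0},{"grip":0.5,"delta_pos":[-0.24,0.93,-0.8],"twist":0},{"grip":0.5,"delta_pos":[-0.24,0.93,-0.8],"twist":0},{"grip":0.5,"delta_pos":[-0.24,0.93,-0.8],"twist":0}]}}

```text
time_s: 17.35
tcp_pos: [574.9, 141.7, 210.2]
tcp_rot: [-0.066, 0.998, 0.0, 0.001]
force: [0.3, -0.4, -0.4]
gripper_width: 44.2
grasp_force: 0.0
```

Request:
{"api": "move_arm", "payload": {"targets": [{"grip":0.5,"delta_pos":[-0.24,0.93,0],"twist":0},{"grip":0.5,"delta_pos":[-0.24,0.93,0],"twist":0},{"grip":0.5,"delta_pos":[-0.24,0.93,0],"twist":0},{"grip":0.5,"delta_pos":[-0.24,0.93,0],"twist":0}]}}

```text
time_s: 17.75
tcp_pos: [585.9, 234.4, 207.2]
tcp_rot: [-0.065, 0.998, -0.0, -0.002]
force: [0.5, 0.4, 0.6]
gripper_width: 44.1
grasp_force: 0.0
```

Request:
{"api": "move_arm", "payload": {"targets": [{"grip":0.5,"delta_pos":[-0.24,0.93,0],"twist":0},{"grip":0.5,"delta_pos":[-0.24,0.93,0],"twist":0},{"grip":0.5,"delta_pos":[-0.24,0.93,0],"twist":0},{"grip":0.5,"delta_pos":[-0.24,0.93,0],"twist":0},{"grip":0.5,"delta_pos":[-0.24,0.93,0],"twist":0}]}}

```text
time_s: 18.25
tcp_pos: [598.4, 328.1, 209.1]
tcp_rot: [-0.064, 0.998, -0.0, -0.001]
force: [-0.9, 0.3, 0.1]
gripper_width: 44.0
grasp_force: 0.0
```

Run:
```python
from h import *
im,P=snap('w9')
```

```text
t 18.25 tcp [598.4 328.1 209.1] yaw_x -172.68 w 44.0 F [-0.9  0.3  0.1]
```

View pics/w9.png

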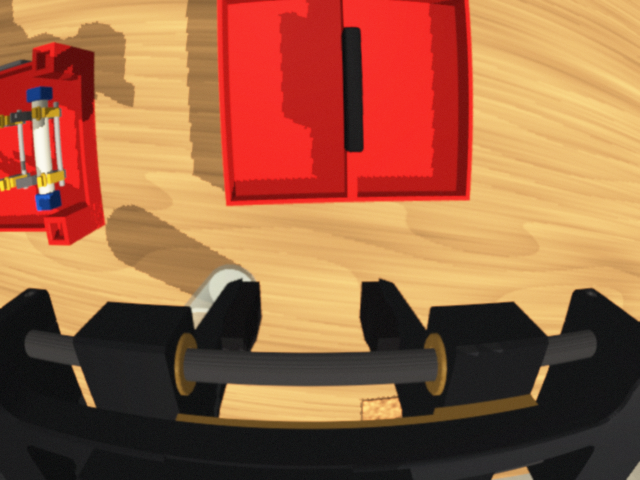

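Both markers are home under their jaws. The tray's black grip runs from (351,28) to (354,151), and the near rim corners are at (228,203) and (470,198).

Run:
```python
from h import *
P=pickle.load(open('pics/w9.pkl','rb'));im=cv2.imread('pics/w9.png')
m=cv2.inRange(im,np.array((0,0,0)),np.array((45,45,45)));m[:10]=0;m[165:]=0;m[:,:320]=0;m[:,390:]=0
k=max(cv2.findContours(m,0,1)[0],key=cv2.contourArea);R=cv2.minAreaRect(k);print(R)
ys=np.where(m.any(1))[0]
mid=lambda y:(np.where(m[y])[0].mean(),y)
a,b=plane('wrist',mid(ys.min()+3),70,P),plane('wrist',mid(ys.max()-3),70,P);c=plane('wrist',R[0],68,P)
print('bar',a.round(1),b.round(1),c.round(1),'len',np.linalg.norm(a-b),'yaw',np.degrees(np.arctan2(*(b-a)[1::-1])))
hsv=cv2.cvtColor(im,cv2.COLOR_BGR2HSV)
B=[x for x in blobs(im,'red',5000) if x[1]>220][0];q=cv2.approxPolyDP(B[3],8,True)[:,0];print(q.tolist())
for u in q: 
    if u[1]>150: print(u,plane('wrist',u,42,P).round(1))
# two-view height of the bar centre
for n in('scene','side'):
    I=r.get_image(n);PS=r.camera_params(n);mm=cv2.inRange(I,np.array((0,0,0)),np.array((45,45,45)))
    x,y,w,h=(470,245,25,55) if n=='scene' else (222,125,50,30)
    s=np.zeros_like(mm);s[y:y+h,x:x+w]=mm[y:y+h,x:x+w];kk=max(cv2.findContours(s,0,1)[0],key=cv2.contourArea);RR=cv2.minAreaRect(kk);print(n,RR,tri([ray('wrist',R[0],P),ray(n,RR[0],PS)]))
```

```text
((352.1685485839844, 89.00955200195312), (122.38178253173828, 17.67534065246582), 88.34770202636719)
bar [446.6 340.   70. ] [536.6 353.8  70. ] [492.  347.2  68. ] len 91.0422856173558 yaw 8.717561442611895
[[217, 0], [227, 204], [468, 199], [467, 0]]
[227 204] [600.6 255.   42. ]
[468 199] [567.2 470.2  42. ]
scene ((483.60272216796875, 267.5276184082031), (12.935622215270996, 40.31100845336914), 6.911227226257324) (array([492.53946913, 345.44985778,  75.594825  ]), np.float64(1.0149421551672677))
side ((246.20004272460938, 141.09999084472656), (7.905693054199219, 33.203914642333984), 71.56504821777344) (array([491.70995042, 348.01445578,  55.56471527]), np.float64(1.0693541726908469))
```

Request:
{"api": "move_arm", "payload": {"targets": [{"grip":0.5,"delta_pos":[1,0.32,1],"twist":-0.025},{"grip":0.5,"delta_pos":[1,0.32,1],"twist":-0.025},{"grip":0.5,"delta_pos":[1,0.32,1],"twist":-0.025},{"grip":0.5,"delta_pos":[1,0.32,1],"twist":-0.025},{"grip":0.5,"delta_pos":[1,0.32,1],"twist":-0.025}]}}

```text
time_s: 18.9
tcp_pos: [495.2, 348.6, 110.3]
tcp_rot: [-0.078, 0.997, -0.0, 0.0]
force: [0.6, -0.1, 1.1]
gripper_width: 44.0
grasp_force: 0.0
```

Request:
{"api": "move_arm", "payload": {"targets": [{"grip":0.5,"delta_pos":[0.04,0.01,0.2],"twist":0},{"grip":0.5,"delta_pos":[0.04,0.01,0.2],"twist":0},{"grip":0.5,"delta_pos":[0.04,0.01,0.2],"twist":0}]}}

```text
time_s: 19.2
tcp_pos: [492.2, 349.1, 90.9]
tcp_rot: [-0.077, 0.997, 0.0, 0.001]
force: [-0.1, 0.8, 0.1]
gripper_width: 44.3
grasp_force: 0.0
```

Run:
```python
from h import *
im,P=snap('w10')
m=cv2.inRange(im,np.array((0,0,0)),np.array((45,45,45)))
for v in (235,255,275,300,320):
    x=np.where(m[v,270:360])[0]+270
    if len(x): u=(x.min()+x.max())/2;print(v,x.min(),x.max(),plane('wrist',(u,v),70,P).round(1))
B=[x for x in blobs(im,'red',3000)]
```

```text
t 19.2 tcp [492.2 349.1  90.9] yaw_x -171.11 w 44.3 F [-0.1  0.8  0.1]
235 294 319 [468.3 344.3  70. ]
255 295 319 [478.2 346.1  70. ]
275 295 319 [488.6 347.7  70. ]
300 296 319 [502.3 350.   70. ]
320 296 318 [514.  351.5  70. ]
```

Request:
{"api": "move_arm", "payload": {"targets": [{"grip":0.5,"delta_pos":[0,-0.01,0.53],"twist":0},{"grip":0.5,"delta_pos":[0,-0.01,0.53],"twist":0},{"grip":0.5,"delta_pos":[0,-0.01,0.53],"twist":0},{"grip":0.5,"delta_pos":[0,-0.01,0.53],"twist":0},{"grip":0,"delta_pos":[0,-0.01,0.53],"twist":0}]}}

```text
time_s: 19.75
tcp_pos: [491.7, 348.7, 38.7]
tcp_rot: [-0.078, 0.997, 0.001, 0.001]
force: [-0.3, 0.0, -0.2]
gripper_width: 38.4
grasp_force: 0.0
```

Request:
{"api": "move_arm", "payload": {"targets": [{"grip":0,"delta_pos":[0,0,0],"twist":0},{"grip":0,"delta_pos":[0,0,0],"twist":0},{"grip":0,"delta_pos":[0,0,0],"twist":0},{"grip":0,"delta_pos":[0,0,0],"twist":0}]}}

```text
time_s: 20.15
tcp_pos: [491.0, 348.3, 37.1]
tcp_rot: [-0.078, 0.997, -0.0, 0.0]
force: [-0.5, -1.2, 3.2]
gripper_width: 13.4
grasp_force: 30.0
```

Run:
```python
from h import *
im,P=snap('w11')
B=blobs(im,'red',3000)[0];q=cv2.approxPolyDP(B[3],6,True)[:,0];print(B[:3],q.tolist())
for u in q:
    if u[1]<250: print(u,plane('wrist',u,42,P).round(1))
```

```text
t 20.15 tcp [491.  348.3  37.1] yaw_x -171.06 w 13.4 F [-0.5 -1.2  3.2]
(103697, 309.5, 193.2) [[60, 101], [71, 222], [98, 339], [131, 342], [159, 305], [249, 308], [264, 282], [289, 281], [288, 220], [299, 197], [326, 200], [330, 281], [357, 283], [371, 308], [461, 304], [490, 342], [522, 339], [552, 198], [559, 100], [424, 81], [279, 77]]
[ 60 101] [414.9 225.7  42. ]
[ 71 222] [469.7 234.   42. ]
[288 220] [453.9 334.4  42. ]
[299 197] [444.  337.3  42. ]
[326 200] [443.6 347.9  42. ]
[552 198] [424.5 449.6  42. ]
[559 100] [380.7 442.2  42. ]
[424  81] [390.6 377.7  42. ]
[279  77] [399.3 322.9  42. ]
```

Request:
{"api": "move_arm", "payload": {"targets": [{"grip":0,"delta_pos":[0,0,-0.1],"twist":0},{"grip":0,"delta_pos":[0,0,-0.3],"twist":0},{"grip":0,"delta_pos":[0,0,-0.5],"twist":0},{"grip":0,"delta_pos":[0,0,-0.75],"twist":0},{"grip":0,"delta_pos":[0,0,-1],"twist":0}]}}

```text
time_s: 20.7
tcp_pos: [490.3, 348.1, 137.4]
tcp_rot: [-0.078, 0.997, -0.0, -0.001]
force: [-0.3, -0.4, -5.5]
gripper_width: 13.7
grasp_force: 30.0
```

Request:
{"api": "move_arm", "payload": {"targets": [{"grip":0,"delta_pos":[0,0,-0.2],"twist":0.027},{"grip":0,"delta_pos":[-0.01,-0.15,-0.35],"twist":0.027},{"grip":0,"delta_pos":[-0.03,-0.4,-0.35],"twist":0.027},{"grip":0,"delta_pos":[-0.04,-0.65,-0.35],"twist":0.027},{"grip":0,"delta_pos":[-0.05,-0.93,-0.35],"twist":0.027}]}}

```text
time_s: 21.2
tcp_pos: [509.9, 255.6, 171.5]
tcp_rot: [-0.064, 0.998, -0.0, -0.001]
force: [1.0, -0.1, -3.5]
gripper_width: 13.5
grasp_force: 30.0
```

Request:
{"api": "move_arm", "payload": {"targets": [{"grip":0,"delta_pos":[-0.03,-0.3,0],"twist":0},{"grip":0,"delta_pos":[-0.05,-0.6,0],"twist":0},{"grip":0,"delta_pos":[-0.08,-0.93,0],"twist":0}]}}

```text
time_s: 21.5
tcp_pos: [529.6, 164.2, 171.5]
tcp_rot: [-0.064, 0.998, -0.0, -0.001]
force: [0.8, 0.1, -5.2]
gripper_width: 13.5
grasp_force: 30.0
```

Request:
{"api": "move_arm", "payload": {"targets": [{"grip":0,"delta_pos":[-0.03,-0.3,0],"twist":0},{"grip":0,"delta_pos":[-0.05,-0.6,0],"twist":0},{"grip":0,"delta_pos":[-0.08,-0.92,0],"twist":0}]}}

```text
time_s: 21.8
tcp_pos: [549.1, 73.9, 171.5]
tcp_rot: [-0.064, 0.998, 0.0, -0.001]
force: [1.2, 0.2, -5.6]
gripper_width: 13.3
grasp_force: 30.0
```

Request:
{"api": "move_arm", "payload": {"targets": [{"grip":0,"delta_pos":[-0.03,-0.3,0],"twist":0},{"grip":0,"delta_pos":[-0.05,-0.6,0],"twist":0},{"grip":0,"delta_pos":[-0.07,-0.8,0],"twist":0},{"grip":0,"delta_pos":[-0.08,-0.92,0],"twist":0},{"grip":0,"delta_pos":[-0.08,-0.92,0],"twist":0}]}}

```text
time_s: 22.3
tcp_pos: [569.2, -15.9, 171.5]
tcp_rot: [-0.063, 0.998, 0.0, -0.0]
force: [0.7, 0.9, -4.8]
gripper_width: 13.6
grasp_force: 30.0
```

Request:
{"api": "move_arm", "payload": {"targets": [{"grip":0,"delta_pos":[0,0,0.1],"twist":0},{"grip":0,"delta_pos":[0,0,0.3],"twist":0},{"grip":0,"delta_pos":[0,0,0.4],"twist":0},{"grip":0,"delta_pos":[0,0,0.4],"twist":0},{"grip":0,"delta_pos":[0,0,0.4],"twist":0}]}}

```text
time_s: 22.8
tcp_pos: [569.5, -14.0, 132.0]
tcp_rot: [-0.064, 0.998, 0.0, 0.0]
force: [-0.2, -0.2, -3.8]
gripper_width: 13.3
grasp_force: 30.0
```

Run:
```python
from h import *
im,P=snap('w12')
B=blobs(im,'red',3000)[0];q=cv2.approxPolyDP(B[3],6,True)[:,0]
for u in q:
    if u[1]<150: print(u,plane('wrist',u,146,P).round(1))
S,PS=snap('s12','side');C,PC=snap('g12','scene')
a=cv2.resize(S[110:290,240:400],(400,450));b=cv2.resize(C[200:340,280:404],(400,450));cv2.imwrite('pics/c12.png',np.hstack([a,b]))
```

```text
t 22.8 tcp [569.5 -14.  132. ] yaw_x -172.63 w 13.3 F [-0.2 -0.2 -3.8]
[ 60 101] [ 490.1 -127.2  146. ]
[560 101] [464.1  76.7 146. ]
[359  77] [474.3  -8.2 146. ]
[200  81] [481.7 -64.4 146. ]
t 22.85 tcp [569.6 -14.2 132.3] yaw_x -172.65 w 13.8 F [ 0.8 -0.4 -5.2]
t 22.9 tcp [569.7 -14.3 132.5] yaw_x -172.65 w 13.9 F [-1.   0.2 -4.9]
```

View pics/c12.png

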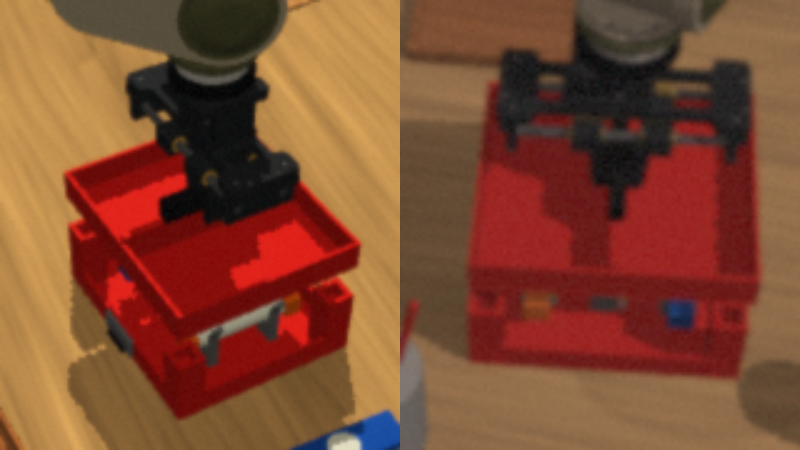

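The tray hangs level above the base and its corners line up. I'll lower it gently, watching the force.

Request:
{"api": "move_arm", "payload": {"targets": [{"grip":0,"delta_pos":[0,0,0.08],"twist":0},{"grip":0,"delta_pos":[0,0,0.15],"twist":0},{"grip":0,"delta_pos":[0,0,0.21],"twist":0},{"grip":0,"delta_pos":[0,0,0.21],"twist":0}]}}

```text
time_s: 23.35
tcp_pos: [568.8, -14.4, 109.6]
tcp_rot: [-0.064, 0.998, 0.0, -0.001]
force: [-0.3, 0.0, -4.6]
gripper_width: 13.3
grasp_force: 30.0
```

Request:
{"api": "move_arm", "payload": {"targets": [{"grip":0,"delta_pos":[0,0,0.02],"twist":0},{"grip":0,"delta_pos":[0,0,0.04],"twist":0},{"grip":0,"delta_pos":[0,0,0.04],"twist":0}]}}

```text
time_s: 23.65
tcp_pos: [569.3, -14.5, 106.6]
tcp_rot: [-0.064, 0.998, 0.0, -0.0]
force: [0.4, -0.2, -3.7]
gripper_width: 13.6
grasp_force: 30.0
```

Request:
{"api": "move_arm", "payload": {"targets": [{"grip":0,"delta_pos":[0,0,0.02],"twist":0},{"grip":0,"delta_pos":[0,0,0.03],"twist":0},{"grip":0,"delta_pos":[0,0,0.03],"twist":0}]}}

```text
time_s: 23.95
tcp_pos: [569.3, -14.5, 103.6]
tcp_rot: [-0.064, 0.998, 0.0, -0.0]
force: [0.9, 1.1, -4.6]
gripper_width: 13.7
grasp_force: 30.0
```

Lugs are entering freely, so I'll continue.

Request:
{"api": "move_arm", "payload": {"targets": [{"grip":0,"delta_pos":[0,0,0.02],"twist":0},{"grip":0,"delta_pos":[0,0,0.04],"twist":0},{"grip":0,"delta_pos":[0,0,0.04],"twist":0}]}}

```text
time_s: 24.25
tcp_pos: [569.4, -14.6, 99.5]
tcp_rot: [-0.064, 0.998, -0.0, -0.0]
force: [1.0, -1.3, -5.0]
gripper_width: 13.9
grasp_force: 30.0
```

Request:
{"api": "move_arm", "payload": {"targets": [{"grip":0,"delta_pos":[0,0,0.01],"twist":0},{"grip":0,"delta_pos":[0,0,0.02],"twist":0},{"grip":0,"delta_pos":[0,0,0.02],"twist":0}]}}

```text
time_s: 24.55
tcp_pos: [569.4, -14.6, 97.7]
tcp_rot: [-0.064, 0.998, -0.0, 0.0]
force: [0.1, -1.6, -5.2]
gripper_width: 13.4
grasp_force: 30.0
```

Request:
{"api": "move_arm", "payload": {"targets": [{"grip":0,"delta_pos":[0,0,0.01],"twist":0},{"grip":0,"delta_pos":[0,0,0.01],"twist":0},{"grip":0,"delta_pos":[0,0,0.01],"twist":0}]}}

```text
time_s: 24.85
tcp_pos: [569.5, -14.7, 97.2]
tcp_rot: [-0.064, 0.998, -0.0, 0.0]
force: [-1.1, -3.0, 1.2]
gripper_width: 13.9
grasp_force: 30.0
```

Request:
{"api": "move_arm", "payload": {"targets": [{"grip":0,"delta_pos":[0,0,0.01],"twist":0},{"grip":0,"delta_pos":[0,0,0.01],"twist":0}]}}

```text
time_s: 25.05
tcp_pos: [569.5, -14.7, 97.1]
tcp_rot: [-0.064, 0.998, -0.0, 0.001]
force: [-4.2, -3.5, 9.8]
gripper_width: 13.6
grasp_force: 30.0
```

Request:
{"api": "move_arm", "payload": {"targets": [{"grip":0.4,"delta_pos":[0,0,0],"twist":0},{"grip":0.4,"delta_pos":[0,0,0],"twist":0},{"grip":0.4,"delta_pos":[0,0,0],"twist":0},{"grip":0.4,"delta_pos":[0,0,0],"twist":0}]}}

```text
time_s: 25.45
tcp_pos: [569.4, -14.3, 95.6]
tcp_rot: [-0.064, 0.998, 0.0, -0.0]
force: [-0.5, 0.1, -0.1]
gripper_width: 35.0
grasp_force: 0.0
```

Request:
{"api": "move_arm", "payload": {"targets": [{"grip":0.4,"delta_pos":[0,0,-0.2],"twist":0},{"grip":0.4,"delta_pos":[0,0,-0.5],"twist":0},{"grip":0.4,"delta_pos":[0,0,-1],"twist":0},{"grip":0.4,"delta_pos":[0,0,-1],"twist":0}]}}

```text
time_s: 25.85
tcp_pos: [571.6, -14.8, 201.7]
tcp_rot: [-0.064, 0.998, -0.002, 0.005]
force: [-0.1, -1.3, -0.7]
gripper_width: 35.0
grasp_force: 0.0
```

Run:
```python
from h import *
PS=r.camera_params('side');
for n in('side','scene'):
    im,P=snap(n+'13',n);print(n)
    for c in('yellow','blue'):
        for b in blobs(im,c,60)[:3]: print(c,b[:3],plane(n,b[1:3],13).round(1)[:2])
im,P=snap('w13')
B=blobs(im,'red',3000)[0];q=cv2.approxPolyDP(B[3],6,True)[:,0]
for u in q: print(u,plane('wrist',u,102,P).round(1))
```

```text
t 25.85 tcp [571.6 -14.8 201.7] yaw_x -172.66 w 35.0 F [-0.1 -1.3 -0.7]
side
yellow (3060, 456.1, 433.8) [ 591.8 -585. ]
yellow (1192, 400.3, 366.6) [ 564.5 -425.6]
blue (618, 375.8, 291.1) [ 606.4 -238.1]
blue (282, 80.3, 27.7) [ 133.1 1339.7]
t 25.9 tcp [570.5 -14.6 198.5] yaw_x -172.67 w 35.2 F [-0.4 -0.1 -1. ]
scene
blue (110, 264.9, 268.6) [ 566.  -239.7]
blue (88, 257.7, 289.7) [ 639.4 -239.9]
t 25.95 tcp [569.5 -14.4 196.3] yaw_x -172.68 w 35.1 F [-0.7 -0.2 -0.9]
[148 104] [ 490.  -134.8  102. ]
[168 305] [ 638.8 -116.   102. ]
[206 307] [635.  -84.9 102. ]
[211 323] [648.7 -80.8 102. ]
[238 283] [611.1 -61.1 102. ]
[268 281] [606.4 -39.5 102. ]
[271 322] [640.2 -34.6 102. ]
[261 350] [667.5 -40.4 102. ]
[358 351] [658.7  35.5 102. ]
[349 318] [629.2  23.  102. ]
[352 282] [599.5  20.1 102. ]
[383 283] [597.8  42.8 102. ]
[409 323] [629.3  70.5 102. ]
[415 306] [614.1  71.6 102. ]
[452 305] [610.8 101.9 102. ]
[471 104] [462.5  82.1 102. ]
[351  95] [472.2  -0.  102. ]
```

The tray is home (z 97.1, expected 97.1). The blue case has been knocked to about (605,-239), so I'll look at it again.

Request:
{"api": "move_arm", "payload": {"targets": [{"grip":0.8,"delta_pos":[0.07,-0.98,0],"twist":0},{"grip":0.8,"delta_pos":[0.07,-0.98,0],"twist":0},{"grip":0.8,"delta_pos":[0.07,-0.98,0],"twist":0},{"grip":0.8,"delta_pos":[0.07,-0.98,0],"twist":0},{"grip":0.8,"delta_pos":[0.07,-0.98,0],"twist":0}]}}

```text
time_s: 26.5
tcp_pos: [574.6, -111.6, 194.8]
tcp_rot: [-0.064, 0.998, 0.001, -0.001]
force: [-0.1, -0.1, 0.6]
gripper_width: 70.0
grasp_force: 0.0
```

Run:
```python
from h import *
im,P=snap('w14')
hsv=cv2.cvtColor(im,cv2.COLOR_BGR2HSV)
b=blobs(im,'blue',300)[0];h=cv2.convexHull(b[3])
q=cv2.approxPolyDP(h,6,True)[:,0];print(b[:3],q.tolist());
R=cv2.minAreaRect(h);print(R)
for u in q: print(u,plane('wrist',u,24,P).round(1),plane('wrist',u,0,P).round(1)[:2])
s=pickle.load(open('pics/side13.pkl','rb'));print(tri([ray('wrist',b[1:3],P),ray('side',(375.8,291.1),s)]))
```

```text
t 26.5 tcp [ 574.6 -111.6  194.8] yaw_x -172.64 w 70.0 F [-0.1 -0.1  0.6]
(4422, 173.8, 224.3) [[157, 165], [191, 167], [194, 287], [159, 282]]
((173.501708984375, 226.05874633789062), (123.03501892089844, 39.629913330078125), 88.31531524658203)
[157 165] [ 548.7 -254.    24. ] [ 552.5 -264. ]
[191 167] [ 547.7 -220.7   24. ] [ 551.4 -228.3]
[194 287] [ 664.1 -213.8   24. ] [ 676.7 -220.8]
[159 282] [ 664.7 -251.1   24. ] [ 677.3 -260.9]
(array([ 606.00401774, -238.69606284,   13.90940384]), np.float64(0.008508975330957626))
```

View pics/w14.png

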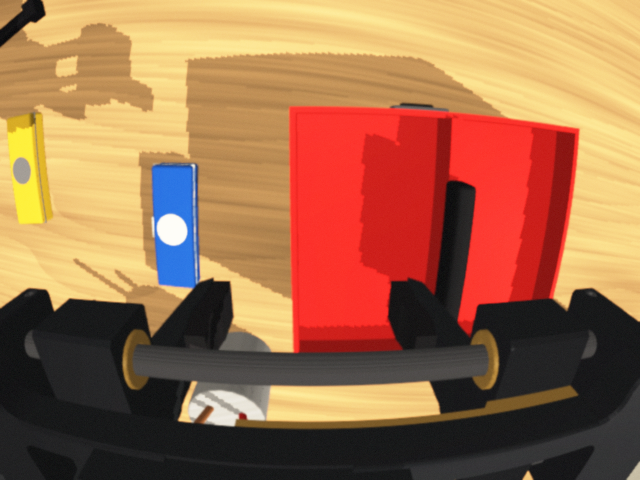

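Run:
```python
from h import *
print('cup bottom front',plane('scene',(273,345),0).round(),'left/right top',plane('scene',(258,315),100).round(),plane('scene',(289,313),100).round())
print(plane('side',(420,260),0).round(), 'near bottom side')
```

```text
cup bottom front [ 787. -160.    0.] left/right top [ 768. -195.  100.] [ 748. -124.  100.]
[ 754. -187.   -0.] near bottom side
```

Request:
{"api": "move_arm", "payload": {"targets": [{"grip":0.8,"delta_pos":[-0.08,-0.92,0.5],"twist":0.083},{"grip":0.8,"delta_pos":[-0.08,-0.92,0.5],"twist":0.083},{"grip":0.8,"delta_pos":[-0.08,-0.92,0.5],"twist":0.083},{"grip":0.8,"delta_pos":[-0.08,-0.92,0.5],"twist":0.083}]}}

```text
time_s: 26.95
tcp_pos: [594.4, -202.4, 144.8]
tcp_rot: [-0.02, 1.0, 0.001, -0.001]
force: [0.4, 0.3, -0.2]
gripper_width: 70.3
grasp_force: 0.0
```

Request:
{"api": "move_arm", "payload": {"targets": [{"grip":0.8,"delta_pos":[-0.1,-0.34,0.8],"twist":0},{"grip":0.8,"delta_pos":[-0.1,-0.34,0.8],"twist":0},{"grip":0.8,"delta_pos":[-0.1,-0.34,0.8],"twist":0},{"grip":0.8,"delta_pos":[-0.1,-0.34,0.8],"twist":0},{"grip":0.8,"delta_pos":[-0.1,-0.34,0.8],"twist":0}]}}

```text
time_s: 27.45
tcp_pos: [606.9, -235.3, 68.6]
tcp_rot: [-0.021, 1.0, -0.001, 0.002]
force: [0.7, 0.2, -0.1]
gripper_width: 70.3
grasp_force: 0.0
```

Run:
```python
from h import *
im,P=snap('w15')
b=blobs(im,'blue',300)[0];x=b[3][:,0];print(b[:3],x.min(0),x.max(0))
for v in(215,235,330):
    s=x[x[:,1]==v][:,0];print(v,s.min(),s.max(),plane('wrist',(s.min(),v),24,P).round(1),plane('wrist',(s.max(),v),24,P).round(1))
t=x[x[:,1].argmin()];print(t,plane('wrist',t,24,P).round(1))
```

```text
t 27.45 tcp [ 606.9 -235.3   68.6] yaw_x -177.57 w 70.3 F [ 0.7  0.2 -0.1]
(13250, 306.6, 251.2) [267 156] [341 352]
215 270 341 [ 579.7 -257.4   24. ] [ 578.1 -219.6   24. ]
235 271 341 [ 590.9 -256.8   24. ] [ 589.3 -218.9   24. ]
330 278 340 [ 651.  -252.5   24. ] [ 649.3 -215.1   24. ]
[325 156] [ 547.2 -229.7   24. ]
```

Request:
{"api": "move_arm", "payload": {"targets": [{"grip":0.8,"delta_pos":[0,-0.01,0.3],"twist":-0.02},{"grip":0.8,"delta_pos":[0,-0.01,0.61],"twist":-0.02},{"grip":0.8,"delta_pos":[0,-0.01,0.61],"twist":-0.02},{"grip":0.8,"delta_pos":[0,-0.01,0.61],"twist":-0.02},{"grip":0,"delta_pos":[0,-0.01,0.61],"twist":-0.02}]}}

```text
time_s: 28.0
tcp_pos: [607.0, -237.7, 7.2]
tcp_rot: [-0.031, 1.0, -0.001, 0.002]
force: [-0.4, 0.5, 0.1]
gripper_width: 64.2
grasp_force: 0.0
```

Request:
{"api": "move_arm", "payload": {"targets": [{"grip":0,"delta_pos":[0,0,0],"twist":0},{"grip":0,"delta_pos":[0,0,0],"twist":0},{"grip":0,"delta_pos":[0,0,0],"twist":0},{"grip":0,"delta_pos":[0,0,0],"twist":0},{"grip":0,"delta_pos":[0,0,0],"twist":0}]}}

```text
time_s: 28.5
tcp_pos: [606.2, -237.5, 5.3]
tcp_rot: [-0.031, 1.0, -0.0, 0.0]
force: [-0.9, -0.3, 6.0]
gripper_width: 39.6
grasp_force: 30.0
```

Request:
{"api": "move_arm", "payload": {"targets": [{"grip":0,"delta_pos":[0,0,-0.2],"twist":0},{"grip":0,"delta_pos":[0,0,-0.5],"twist":0},{"grip":0,"delta_pos":[0,0,-1],"twist":0},{"grip":0,"delta_pos":[0,0,-1],"twist":0}]}}

```text
time_s: 28.9
tcp_pos: [608.3, -238.7, 111.0]
tcp_rot: [-0.031, 1.0, -0.003, 0.005]
force: [-0.1, 0.3, -0.3]
gripper_width: 39.8
grasp_force: 30.0
```

Request:
{"api": "move_arm", "payload": {"targets": [{"grip":0,"delta_pos":[0,0,-0.3],"twist":-0.06},{"grip":0,"delta_pos":[0,0,-0.65],"twist":-0.06},{"grip":0,"delta_pos":[0,0,-0.65],"twist":-0.06},{"grip":0,"delta_pos":[0,0,-0.65],"twist":-0.06}]}}

```text
time_s: 29.3
tcp_pos: [605.9, -237.3, 169.2]
tcp_rot: [-0.062, 0.998, 0.0, -0.0]
force: [0.5, 0.2, -1.8]
gripper_width: 39.9
grasp_force: 30.0
```

Request:
{"api": "move_arm", "payload": {"targets": [{"grip":0,"delta_pos":[0.02,0.4,0],"twist":0},{"grip":0,"delta_pos":[0.04,0.85,0],"twist":0},{"grip":0,"delta_pos":[0.04,0.85,0],"twist":0}]}}

```text
time_s: 29.6
tcp_pos: [589.9, -148.7, 167.9]
tcp_rot: [-0.064, 0.998, 0.002, -0.002]
force: [0.0, -0.6, -1.3]
gripper_width: 40.0
grasp_force: 30.0
```

Request:
{"api": "move_arm", "payload": {"targets": [{"grip":0,"delta_pos":[0.02,0.4,0],"twist":0},{"grip":0,"delta_pos":[0.04,0.85,0],"twist":0},{"grip":0,"delta_pos":[0.04,0.85,0],"twist":0},{"grip":0,"delta_pos":[0.04,0.85,0],"twist":0}]}}

```text
time_s: 30.0
tcp_pos: [576.7, -69.4, 168.5]
tcp_rot: [-0.063, 0.998, 0.0, -0.001]
force: [0.0, -0.2, -0.9]
gripper_width: 39.8
grasp_force: 30.0
```

Request:
{"api": "move_arm", "payload": {"targets": [{"grip":0,"delta_pos":[0,0,0.3],"twist":0},{"grip":0,"delta_pos":[0,0,0.6],"twist":0},{"grip":0,"delta_pos":[0,0,0.75],"twist":0},{"grip":0,"delta_pos":[0,0,0.8],"twist":0},{"grip":0,"delta_pos":[0,0,0.8],"twist":0}]}}

```text
time_s: 30.5
tcp_pos: [576.9, -70.7, 88.9]
tcp_rot: [-0.062, 0.998, 0.0, -0.001]
force: [0.5, -0.1, -1.2]
gripper_width: 39.8
grasp_force: 30.0
```

Request:
{"api": "move_arm", "payload": {"targets": [{"grip":0,"delta_pos":[0,0,0.03],"twist":0},{"grip":0,"delta_pos":[0,0,0.05],"twist":0},{"grip":0,"delta_pos":[0,0,0.05],"twist":0}]}}

```text
time_s: 30.8
tcp_pos: [577.1, -69.8, 85.1]
tcp_rot: [-0.062, 0.998, -0.0, 0.0]
force: [-0.4, 0.1, -2.3]
gripper_width: 39.8
grasp_force: 30.0
```

Request:
{"api": "move_arm", "payload": {"targets": [{"grip":0,"delta_pos":[0,0,0.01],"twist":0},{"grip":0,"delta_pos":[0,0,0.025],"twist":0},{"grip":0,"delta_pos":[0,0,0.025],"twist":0}]}}

```text
time_s: 31.1
tcp_pos: [576.9, -69.6, 82.2]
tcp_rot: [-0.062, 0.998, 0.0, -0.0]
force: [-1.0, 0.9, -0.9]
gripper_width: 39.9
grasp_force: 30.0
```

Request:
{"api": "move_arm", "payload": {"targets": [{"grip":0,"delta_pos":[0,0,0.01],"twist":0},{"grip":0,"delta_pos":[0,0,0.01],"twist":0},{"grip":0,"delta_pos":[0,0,0.01],"twist":0}]}}

```text
time_s: 31.4
tcp_pos: [577.0, -69.7, 81.3]
tcp_rot: [-0.062, 0.998, -0.0, 0.0]
force: [0.6, -0.7, -0.9]
gripper_width: 39.7
grasp_force: 30.0
```

Request:
{"api": "move_arm", "payload": {"targets": [{"grip":0.55,"delta_pos":[0,0,0],"twist":0},{"grip":0.55,"delta_pos":[0,0,0],"twist":0},{"grip":0.55,"delta_pos":[0,0,0],"twist":0},{"grip":0.55,"delta_pos":[0,0,0],"twist":0}]}}

```text
time_s: 31.8
tcp_pos: [576.9, -69.7, 81.3]
tcp_rot: [-0.062, 0.998, 0.0, 0.0]
force: [0.5, -0.2, -0.1]
gripper_width: 48.1
grasp_force: 0.0
```

Request:
{"api": "move_arm", "payload": {"targets": [{"grip":0.55,"delta_pos":[0,0,-0.2],"twist":0},{"grip":0.55,"delta_pos":[0,0,-0.5],"twist":0},{"grip":0.55,"delta_pos":[0,0,-1],"twist":0},{"grip":0.55,"delta_pos":[0,0,-1],"twist":0}]}}

```text
time_s: 32.2
tcp_pos: [579.1, -70.3, 187.4]
tcp_rot: [-0.062, 0.998, -0.002, 0.005]
force: [-0.2, 0.3, -0.1]
gripper_width: 48.4
grasp_force: 0.0
```

Request:
{"api": "move_arm", "payload": {"targets": [{"grip":0.8,"delta_pos":[0.13,-0.82,0],"twist":0},{"grip":0.8,"delta_pos":[0.13,-0.82,0],"twist":0},{"grip":0.8,"delta_pos":[0.13,-0.82,0],"twist":0}]}}

```text
time_s: 32.5
tcp_pos: [573.9, -156.1, 180.5]
tcp_rot: [-0.06, 0.998, -0.0, -0.0]
force: [0.5, -0.5, -0.2]
gripper_width: 69.6
grasp_force: 0.0
```

Request:
{"api": "move_arm", "payload": {"targets": [{"grip":0.8,"delta_pos":[0.13,-0.82,0],"twist":0},{"grip":0.8,"delta_pos":[0.13,-0.82,0],"twist":0},{"grip":0.8,"delta_pos":[0.13,-0.82,0],"twist":0}]}}

```text
time_s: 32.8
tcp_pos: [571.1, -238.6, 180.3]
tcp_rot: [-0.06, 0.998, -0.0, -0.0]
force: [0.5, 0.3, -1.0]
gripper_width: 70.3
grasp_force: 0.0
```

Request:
{"api": "move_arm", "payload": {"targets": [{"grip":0.8,"delta_pos":[0.13,-0.82,0],"twist":0},{"grip":0.8,"delta_pos":[0.13,-0.82,0],"twist":0},{"grip":0.8,"delta_pos":[0.13,-0.82,0],"twist":0},{"grip":0.8,"delta_pos":[0.13,-0.82,0],"twist":0}]}}

```text
time_s: 33.2
tcp_pos: [568.9, -317.6, 180.6]
tcp_rot: [-0.062, 0.998, 0.001, -0.0]
force: [-0.0, 0.7, -0.4]
gripper_width: 70.6
grasp_force: 0.0
```

Run:
```python
from h import *
im,P=snap('w16')
for b in blobs(im,'yellow',500):
    h=cv2.convexHull(b[3]);q=cv2.approxPolyDP(h,5,True)[:,0];print(b[:3])
    for u in q: print(u,plane('wrist',u,24,P).round(1),plane('wrist',u,0,P).round(1)[:2])
```

```text
t 33.2 tcp [ 568.9 -317.6  180.6] yaw_x -172.87 w 70.6 F [-0.   0.7 -0.4]
(6765, 43.8, 201.6)
[ 25 122] [ 505.1 -611.9   24. ] [ 506.2 -634.5]
[ 64 127] [ 510.1 -557.6   24. ] [ 511.6 -575.8]
[ 66 287] [ 677.3 -566.4   24. ] [ 691.9 -585.4]
[ 29 276] [ 674.3 -622.    24. ] [ 688.7 -645.4]
[ 20 189] [ 574.8 -621.1   24. ] [ 581.4 -644.4]
(5780, 189.7, 191.9)
[210 126] [ 503.7 -408.2   24. ] [ 504.6 -414.7]
[218 252] [ 612.7 -393.9   24. ] [ 622.2 -399.3]
[213 259] [ 620.  -398.3   24. ] [ 630.1 -404. ]
[176 259] [ 625.  -433.8   24. ] [ 635.5 -442.3]
[163 130] [ 509.7 -450.2   24. ] [ 511.1 -460. ]
(1186, 72.0, 199.6)
[ 69 122] [ 505.3 -551.5   24. ] [ 506.4 -569.3]
[ 76 128] [ 510.9 -542.6   24. ] [ 512.4 -559.7]
[ 74 281] [ 667.9 -553.9   24. ] [ 681.8 -571.9]
```

Request:
{"api": "move_arm", "payload": {"targets": [{"grip":0.8,"delta_pos":[0.17,-1,0.5],"twist":-0.015},{"grip":0.8,"delta_pos":[0.17,-1,0.5],"twist":-0.015},{"grip":0.8,"delta_pos":[0.17,-1,0.5],"twist":-0.015},{"grip":0.8,"delta_pos":[0.17,-1,0.5],"twist":-0.015}]}}

```text
time_s: 33.65
tcp_pos: [564.2, -419.6, 129.8]
tcp_rot: [-0.07, 0.998, 0.001, -0.001]
force: [-0.1, 0.1, -1.1]
gripper_width: 71.0
grasp_force: 0.0
```

Request:
{"api": "move_arm", "payload": {"targets": [{"grip":0.8,"delta_pos":[0,-0.04,0.6],"twist":0},{"grip":0.8,"delta_pos":[0,-0.04,0.6],"twist":0},{"grip":0.8,"delta_pos":[0,-0.04,0.6],"twist":0},{"grip":0.8,"delta_pos":[0,-0.04,0.6],"twist":0},{"grip":0.8,"delta_pos":[0,-0.04,0.6],"twist":0}]}}

```text
time_s: 34.15
tcp_pos: [565.8, -423.9, 73.8]
tcp_rot: [-0.07, 0.998, -0.001, 0.001]
force: [0.3, 0.2, 0.2]
gripper_width: 70.5
grasp_force: 0.0
```

Run:
```python
from h import *
im,P=snap('w17')
for b in blobs(im,'yellow',2000):
    x=b[3][:,0];print(b[:3],x.min(0),x.max(0))
    if not 250<b[1]<380: continue
    for v in(200,230,330):
        s=x[x[:,1]==v][:,0]
        if len(s): print(v,s.min(),s.max(),plane('wrist',(s.min(),v),24,P).round(1),plane('wrist',(s.max(),v),24,P).round(1))
    t=x[x[:,1].argmin()];print(t,plane('wrist',t,24,P).round(1))
```

```text
t 34.15 tcp [ 565.8 -423.9   73.8] yaw_x -171.92 w 70.5 F [0.3 0.2 0.2]
(13050, 309.2, 245.4) [273 152] [346 345]
200 274 345 [ 533.7 -447.7   24. ] [ 528.3 -409.6   24. ]
230 275 344 [ 550.5 -445.2   24. ] [ 545.1 -407.4   24. ]
330 277 340 [ 614.8 -437.3   24. ] [ 609.2 -398.6   24. ]
[278 152] [ 507.6 -448.7   24. ]
(11352, 61.7, 214.4) [ 24 129] [101 310]
```

Request:
{"api": "move_arm", "payload": {"targets": [{"grip":0.8,"delta_pos":[0,0,0.3],"twist":0},{"grip":0.8,"delta_pos":[0,0,0.68],"twist":0},{"grip":0.8,"delta_pos":[0,0,0.68],"twist":0},{"grip":0.8,"delta_pos":[0,0,0.68],"twist":0},{"grip":0,"delta_pos":[0,0,0.68],"twist":0}]}}

```text
time_s: 34.7
tcp_pos: [565.2, -424.1, 4.4]
tcp_rot: [-0.07, 0.998, -0.0, 0.0]
force: [-0.5, -0.0, 0.3]
gripper_width: 64.3
grasp_force: 0.0
```

Request:
{"api": "move_arm", "payload": {"targets": [{"grip":0,"delta_pos":[0,0,0],"twist":0},{"grip":0,"delta_pos":[0,0,0],"twist":0},{"grip":0,"delta_pos":[0,0,0],"twist":0},{"grip":0,"delta_pos":[0,0,0],"twist":0},{"grip":0,"delta_pos":[0,0,0],"twist":0}]}}

```text
time_s: 35.2
tcp_pos: [565.0, -424.0, 3.5]
tcp_rot: [-0.07, 0.998, -0.0, 0.0]
force: [-0.7, -0.4, 2.6]
gripper_width: 39.6
grasp_force: 30.0
```

Request:
{"api": "move_arm", "payload": {"targets": [{"grip":0,"delta_pos":[0,0,-0.2],"twist":0},{"grip":0,"delta_pos":[0,0,-0.5],"twist":0},{"grip":0,"delta_pos":[0,0,-1],"twist":0},{"grip":0,"delta_pos":[0,0,-1],"twist":0}]}}

```text
time_s: 35.6
tcp_pos: [566.9, -425.8, 110.4]
tcp_rot: [-0.07, 0.998, -0.005, 0.004]
force: [0.6, -1.4, -0.3]
gripper_width: 39.7
grasp_force: 30.0
```

Request:
{"api": "move_arm", "payload": {"targets": [{"grip":0,"delta_pos":[0,0,-0.3],"twist":0.013},{"grip":0,"delta_pos":[0,0,-0.7],"twist":0.013},{"grip":0,"delta_pos":[0,0,-0.7],"twist":0.013},{"grip":0,"delta_pos":[0,0,-0.7],"twist":0.013}]}}

```text
time_s: 36.0
tcp_pos: [564.9, -423.8, 173.0]
tcp_rot: [-0.063, 0.998, -0.0, 0.0]
force: [-0.1, 0.2, -2.6]
gripper_width: 39.8
grasp_force: 30.0
```

Request:
{"api": "move_arm", "payload": {"targets": [{"grip":0,"delta_pos":[-0.05,0.4,0],"twist":0},{"grip":0,"delta_pos":[-0.11,0.92,0],"twist":0},{"grip":0,"delta_pos":[-0.11,0.92,0],"twist":0}]}}

```text
time_s: 36.3
tcp_pos: [563.7, -325.7, 171.3]
tcp_rot: [-0.065, 0.998, 0.003, -0.002]
force: [0.1, -0.5, -0.1]
gripper_width: 39.5
grasp_force: 30.0
```

Request:
{"api": "move_arm", "payload": {"targets": [{"grip":0,"delta_pos":[-0.05,0.4,0],"twist":0},{"grip":0,"delta_pos":[-0.11,0.92,0],"twist":0},{"grip":0,"delta_pos":[-0.11,0.92,0],"twist":0}]}}

```text
time_s: 36.6
tcp_pos: [562.9, -233.7, 171.8]
tcp_rot: [-0.065, 0.998, 0.002, -0.002]
force: [0.1, -0.7, -2.1]
gripper_width: 39.7
grasp_force: 30.0
```

Request:
{"api": "move_arm", "payload": {"targets": [{"grip":0,"delta_pos":[-0.05,0.4,0],"twist":0},{"grip":0,"delta_pos":[-0.11,0.92,0],"twist":0},{"grip":0,"delta_pos":[-0.11,0.92,0],"twist":0}]}}

```text
time_s: 36.9
tcp_pos: [562.0, -141.6, 171.9]
tcp_rot: [-0.065, 0.998, 0.001, -0.001]
force: [-0.1, -0.2, -0.3]
gripper_width: 39.8
grasp_force: 30.0
```

Request:
{"api": "move_arm", "payload": {"targets": [{"grip":0,"delta_pos":[-0.05,0.4,0],"twist":0},{"grip":0,"delta_pos":[-0.11,0.92,0],"twist":0},{"grip":0,"delta_pos":[-0.11,0.92,0],"twist":0}]}}

```text
time_s: 37.2
tcp_pos: [561.3, -49.4, 172.0]
tcp_rot: [-0.065, 0.998, 0.001, -0.001]
force: [-0.3, -1.1, -1.8]
gripper_width: 39.7
grasp_force: 30.0
```

Request:
{"api": "move_arm", "payload": {"targets": [{"grip":0,"delta_pos":[-0.05,0.4,0],"twist":0},{"grip":0,"delta_pos":[-0.11,0.92,0],"twist":0},{"grip":0,"delta_pos":[-0.11,0.92,0],"twist":0},{"grip":0,"delta_pos":[-0.11,0.92,0],"twist":0},{"grip":0,"delta_pos":[-0.11,0.92,0],"twist":0}]}}

```text
time_s: 37.7
tcp_pos: [561.6, 37.9, 172.6]
tcp_rot: [-0.063, 0.998, -0.0, -0.0]
force: [0.3, -0.5, -2.6]
gripper_width: 40.5
grasp_force: 30.0
```

Request:
{"api": "move_arm", "payload": {"targets": [{"grip":0,"delta_pos":[-0.01,0.02,0.3],"twist":0},{"grip":0,"delta_pos":[-0.01,0.02,0.6],"twist":0},{"grip":0,"delta_pos":[-0.01,0.02,0.8],"twist":0},{"grip":0,"delta_pos":[-0.01,0.02,0.89],"twist":0},{"grip":0,"delta_pos":[-0.01,0.02,0.89],"twist":0}]}}

```text
time_s: 38.2
tcp_pos: [561.9, 40.3, 83.3]
tcp_rot: [-0.063, 0.998, 0.0, -0.001]
force: [0.4, 0.7, -1.7]
gripper_width: 39.6
grasp_force: 30.0
```

Request:
{"api": "move_arm", "payload": {"targets": [{"grip":0,"delta_pos":[0,0,0.01],"twist":0},{"grip":0,"delta_pos":[0,0,0.025],"twist":0},{"grip":0,"delta_pos":[0,0,0.025],"twist":0},{"grip":0,"delta_pos":[0,0,0.025],"twist":0}]}}

```text
time_s: 38.6
tcp_pos: [562.3, 41.4, 82.3]
tcp_rot: [-0.063, 0.998, -0.0, 0.0]
force: [-0.1, 0.1, -1.5]
gripper_width: 40.0
grasp_force: 30.0
```

Request:
{"api": "move_arm", "payload": {"targets": [{"grip":0,"delta_pos":[0,0,0.01],"twist":0},{"grip":0,"delta_pos":[0,0,0.025],"twist":0},{"grip":0,"delta_pos":[0,0,0.025],"twist":0}]}}

```text
time_s: 38.9
tcp_pos: [562.2, 41.5, 79.5]
tcp_rot: [-0.063, 0.998, -0.0, 0.0]
force: [-0.4, 0.4, 1.5]
gripper_width: 39.8
grasp_force: 30.0
```

Request:
{"api": "move_arm", "payload": {"targets": [{"grip":0.55,"delta_pos":[0,0,0],"twist":0},{"grip":0.55,"delta_pos":[0,0,0],"twist":0},{"grip":0.55,"delta_pos":[0,0,0],"twist":0},{"grip":0.55,"delta_pos":[0,0,0],"twist":0}]}}

```text
time_s: 39.3
tcp_pos: [562.1, 41.4, 79.2]
tcp_rot: [-0.063, 0.998, 0.0, -0.0]
force: [0.4, 0.1, 0.4]
gripper_width: 48.7
grasp_force: 0.0
```

Request:
{"api": "move_arm", "payload": {"targets": [{"grip":0.55,"delta_pos":[0,0,-0.2],"twist":0},{"grip":0.55,"delta_pos":[0,0,-0.5],"twist":0},{"grip":0.55,"delta_pos":[0,0,-1],"twist":0},{"grip":0.55,"delta_pos":[0,0,-1],"twist":0}]}}

```text
time_s: 39.7
tcp_pos: [564.4, 41.2, 185.2]
tcp_rot: [-0.063, 0.998, -0.001, 0.005]
force: [0.2, -0.5, 0.2]
gripper_width: 48.7
grasp_force: 0.0
```

Request:
{"api": "move_arm", "payload": {"targets": [{"grip":0.55,"delta_pos":[-0.9,0,-0.6],"twist":0},{"grip":0.55,"delta_pos":[-0.9,0,-0.6],"twist":0},{"grip":0.55,"delta_pos":[-0.9,0,-0.6],"twist":0},{"grip":0.55,"delta_pos":[-0.9,0,-0.6],"twist":0},{"grip":0.55,"delta_pos":[-0.9,0,-0.6],"twist":0}]}}

```text
time_s: 40.2
tcp_pos: [650.6, 52.9, 238.0]
tcp_rot: [-0.063, 0.998, 0.0, -0.001]
force: [-0.5, 0.3, 0.3]
gripper_width: 48.5
grasp_force: 0.0
```

Run:
```python
from h import *
im,P=snap('w18');S,_=snap('s18','side')
cv2.imwrite('pics/c18.png',np.hstack([cv2.resize(im[0:330],(440,330)),cv2.resize(S[130:310,230:410],(330,330))]))
```

```text
t 40.2 tcp [650.6  52.9 238. ] yaw_x -172.73 w 48.5 F [-0.5  0.3  0.3]
t 40.25 tcp [650.4  52.8 238.1] yaw_x -172.74 w 48.5 F [-0.7 -0.8  0.9]
```

View pics/c18.png

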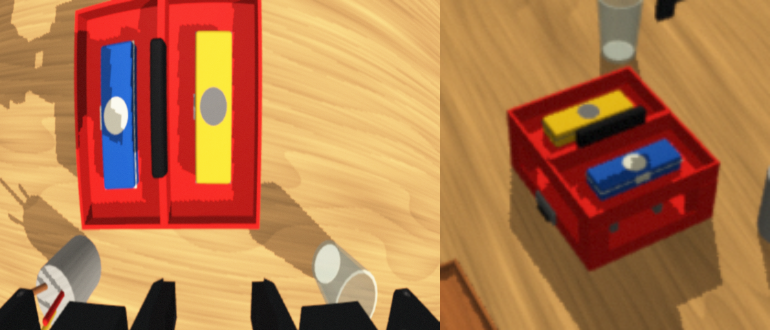

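The tray sits flush on the base, both cases lie flat in it (blue at (117,115), yellow at (213,105) in the left half), and the tumbler and cup are standing. Handing in.

```bash
python3 -c "
from plant import r
print(r.close_job())"
```

```text
the job is handed in; nothing more can be done
None
```

I handed the job in at about 40 s: both markers on the counter (orange and blue, no green one) are clipped home, the tray is seated on the base with the blue and small yellow cases flat inside, and I left the tumbler and pencil cup alone; I got no verdict back.

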